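# Load the wheel dressing stand, pin it and clamp the rest

## Robot

A 7-joint arm with a two-finger parallel gripper is mounted at the origin on the work surface. World frame = base frame: x ahead of the robot, y to its left, z up, the work surface at z = 0. Lengths are in m, angles in rad, forces in N, time in s.
With the tool pointing down it reaches from about 0.35 to 0.9 m from the base axis. Payload 7.2 kg.
Tool frame: the origin (TCP) lies between the finger pads; the fingertips stand 14 mm ahead of it and the grasp point (between the pads) lies 5 mm behind it; z points along the fingers, y is the line along which they close (so a half turn about z gives the same grasp; the last joint's range is limited). The gripper opens to 85 mm and grips with 20 to 120 N. Pads are 22 mm wide; open, the fingers measure 114 mm over their backs; the gripper's body (76 mm by 85 mm) begins 54 mm behind the grasp point. The pads swing forward as they close: fully open they stand 13 mm farther back than shut.
Start: joints at [-1.222, 0.411, -0.013, 1.596, 0.006, 1.134, -0.082], TCP at [0.253, 0.571, 0.209] pointing down, gripper open.
Joint ranges: [-2.95, 2.95], [-0.29, 1.99], [-1.47, 1.44], [0.14, 2.54], [-1.03, 4.17], [0.13, 1.85], [-2.86, 2.86]. Speed limits (rad/s): [2.39, 2.39, 3.01, 3.01, 3.14, 3.14, 3.14].

## Interface

Orientations are given as a unit quaternion [w, x, y, z].
In Python, from cell import read_state, cams, env gives the robot as it stands.
- The arm moves only by the tool step_arm, never from a script. Its argument "plan" is a list that holds one entry, the list of rows, each a list of 7 numbers: the finger opening in mm, from 0 to 85.4, then the shift along the tool's x, y, z in units of 25 mm (1.0 is 25 mm), then the turn, a rotation vector about the tool's x, y, z in units of 6 degrees (1.0 is 6 degrees). A call has 1 to 20 rows; each row is the pose to reach, as a shift and turn from the pose commanded when the call began, along the tool's axes at that moment; what a row does not reach only later rows make up. A row lasts 1/10 s, in which the tool goes at most 50 mm and 8.59 degrees, less where a joint would pass 70% of its speed; a pose out of reach is approached as far as the arm can. A call with a gripper value outside its range is refused whole. The fingers move at their own pace and stop on an object; the grip force is fixed at half the most. Time passes only in rows, so rows that repeat a pose let the fingers close. It gives the time, the measured TCP pose, the force, the opening and the grip force at its end, in the units of the state.
- read_state(): the state, without advancing time (a new reading comes with each control period).
- cams.read_camera(name): name is "scene" or "top"; returns the picture (400x640x3 uint8, red, green, blue); there is no depth.
- cams.camera_model(name): a dict with "fovy" (degrees; the focal length in pixels is half the picture's height over the tangent of half this angle, whatever the lens; pixels are square), "cx", "cy" (the principal point, pixels), "dist_coeffs" ([k1, k2, p1, p2, k3] as OpenCV has them; the pictures are not rectified), "extrinsics" (4x4, takes a point from camera to world coordinates). Camera axes: x right, y down, z forward; pixel columns grow to the right and rows downward; lengths in m; the calibration is good to about 2 mm. A picture is of the moment at which its call begins. camera_model takes no time and is no camera call.
- env.job_done(): hands the job in; it is judged then, once.
Trained networks look in the newest picture that a camera, given by its name, has taken for a name from the list of things; names that differ only in an ending like _2 or _b are one class to them, and where a whole thing is asked for, a point or a joint stands for the part that bears it (a point fixed in the world has none). Each returns a list of dicts, best first, with "conf" (0 to 1); they miss things now and then, are a little off and sometimes report something else, mostly with a low value. They report only what shows in the picture. A call takes as long as a camera call. They do not tell look-alikes from the thing itself.
- cams.recognise(name, camera): "position" ([row, column] in pixels, amid what is visible of it).
The state is a dict: "time_s": time; "joints": joint angles; "qd": joint speeds; "joint_efforts": joint torques, N m; "tool_pos": TCP position; "eef_rot": TCP orientation; "force": force on the tool from outside, world axes, zero at the start; "wrist_torque": the same for the moment, N m; "gripper_width": finger opening in m; "grip_force": force on a finger pad.
Only numpy, scipy, OpenCV 4.12 (cv2) and the standard library are available. Lean on these libraries where they do the work, as an engineer would, in place of code of your own. Each camera call takes 0.05 s, during which the arm holds its last target. There are 200 camera calls.

## Task

Thread every grinding wheel lying on the perforated tray (two to four of them) onto the upright arbor of the blue dressing stand so that they lie flat on one another, and lay the brass washer on top. Then lock the stack with the R-clip: push its straight leg right through the lowest cross-hole that is still free above the washer, until the bent leg has snapped over the arbor. Then slide the rest along its rail until its rubber face touches the wheels, after that flip the red cam lever fully down to clamp it, and leave the carver's other things where they are.

Things in the scene. Friction and masses are not known exactly. Their poses are not given: they have to be found in the camera images.
- stand: Blue dressing stand, fixed. Origin on the work surface, on the axis of its steel arbor (20 mm in diameter, z=14 to 89 mm); z up, y along the rail away from the arbor, x along the cross-holes. Base plate 64 wide (x), 8 thick, y=-47 to 208. Flange 48 in diameter, top at z=14, for the first wheel. Rail 24 wide, top at z=20, y=46 to 201.
- hole2 (a point): Centre of the lowest cross-hole, on the arbor's axis, z=51 mm, 7 mm above the top of two wheels and the washer. The holes run right through along the stand's x, 8.4 mm wide and high, open at both ends with rounded sides.
- hole3 (a point): Centre of the middle cross-hole, z=63 mm, for three wheels and the washer.
- hole4 (a point): Centre of the top cross-hole, z=75 mm, for four wheels and the washer. The arbor ends at z=88.7 mm; its last 6 mm taper to 11 mm in diameter.
- rest_face (a point): Top edge, middle, of the rest's rubber face that looks at the arbor (z=66 mm). The face is 30 mm wide (x of the stand) and spans z=20 to 66 mm. It touches a wheel when 30 mm from the arbor's axis (give or take the wheel's play of 1.5 mm).
- rest_grip (a point): Top centre of the rest's upright block, which carries the rubber face: 30 mm wide along the stand's x, 20 mm thick along y, free from z=33 to 66 mm; it can be gripped across its 30 mm from above, or pushed from behind. Behind it the rest is a low carriage 44 wide, 33 high, reaching 80 mm back from the face.
- rest (a joint): Slide of the rest along the rail, m: 0 is far from the arbor (face 110 mm from the axis), growing towards the arbor; 0.080 is touching the wheels. It has 3 N of friction and stays where left.
- lever (a joint): Cam lever on the rest, rad: 0 is upright (open), 1.57 is lying flat towards the stand's -x side (clamped). It stays where left; friction 0.12 N m. It does not itself hinder the slide.
- lever_tip (a point): Centre of the red ball, 16 mm in diameter, at the lever's end, 60 mm from its hinge. Lever stem 10 mm thick.
- lever_hinge (a point): The lever's hinge, 62 mm behind the rest's face and 44 mm above the work surface; the hinge axis is parallel to the rail.
- wheel0: Grinding wheel, green ring 60 mm in diameter, 12 thick, bore 23, 80 g, lying flat. Origin at the centre of its underside, z up. May be absent.
- wheel1: Grinding wheel, terracotta ring 60 mm in diameter, 12 thick, bore 23, 80 g, lying flat. Origin at the centre of its underside, z up. May be absent.
- wheel2: Grinding wheel, blue ring 60 mm in diameter, 12 thick, bore 23, 80 g, lying flat. Origin at the centre of its underside, z up. May be absent.
- wheel3: Grinding wheel, grey ring 60 mm in diameter, 12 thick, bore 23, 80 g, lying flat. Origin at the centre of its underside, z up. May be absent.
- washer: Brass washer 44 mm in diameter, 6 thick, bore 23, 50 g, lying flat on the tray, whose floor is 4 mm above the work surface. Origin at the centre of its underside, z up.
- clip: R-clip of 5 mm steel wire with an orange moulded grip, lying flat, 52 g. Origin on the straight leg's axis, 2.5 mm above its underside, at the point that lies on the arbor's axis once home; x points to the leg's tip, y towards the bent leg, z up. The straight leg reaches to x=+28 mm with a round tip.
- clip_grip (a point): Middle of the clip's orange grip, at the height of the leg's axis: clip x=-35, y=5 mm. The grip is a box 26 long (x=-48 to -22), 18 wide (y=-4 to 14), from 2.5 mm below to 13.5 mm above the leg's axis; take it from above across its 18 mm.
- clip_bend (a point): Bent leg where it is narrowest: clip x=10.5, y=9.5 mm. It starts at x=-22, y=11, bulges to y=14 and beyond the narrow part flares to y=17 at x=21, in one plane with the straight leg. It springs open sideways and snaps over the arbor, a push of 20 N at most.
- jade_carving: Bystander: carved green jade figure, base 52 x 46, about 70 high, standing on the tray.
- bangle: Bystander: pale jade bangle lying flat, 72 mm outside, 58 inside, 10 high: not a wheel.
- jade_blank: Bystander: dark jade blank 70 x 50 x 35.
- brush: Bystander: brush.
- oil: Bystander: amber oil bottle 44 in diameter, 100 high.
- driver: Bystander: screwdriver 150 long between tray and stand.
Mind the look-alikes: they are no part of the job. What is shaped like the wheel3 but pink or purple is not meant.

How it is judged:
On the way, in this order (a step that is already met when the one before it is completed fails the run):
1. All the wheels lie flat on the arbor (horizontal distance between each of wheel0, wheel1, wheel2, wheel3 and stand below 0.005 m and angle between each of wheel0, wheel1, wheel2, wheel3's own z axis and vertical below 0.12 rad and z of each of wheel0, wheel1, wheel2, wheel3 in the frame of stand below 0.054 m and linear speed of each of wheel0, wheel1, wheel2, wheel3 below 0.02 m/s), for 0.2 s.
2. The washer lies flat on top of them (all of step 1 and horizontal distance between washer and stand below 0.005 m and angle between washer's own z axis and vertical below 0.15 rad and linear speed of washer below 0.02 m/s and z of washer in the frame of wheel0 above 0.008 m and z of washer in the frame of wheel1 above 0.008 m and z of washer in the frame of wheel2 above 0.008 m and z of washer in the frame of wheel3 above 0.008 m and (z of washer in the frame of wheel0 below 0.016 m or z of washer in the frame of wheel1 below 0.016 m or z of washer in the frame of wheel2 below 0.016 m or z of washer in the frame of wheel3 below 0.016 m)), for 0.2 s.
3. The clip is home in the lowest free hole above the washer (all of step 2 and x of clip in the frame of stand between -0.006 and 0.006 m and y of clip in the frame of stand between -0.005 and 0.005 m and angle between the x axis of clip and the x axis of stand, either way round below 0.35 rad and z of clip in the frame of washer between 0.0085 and 0.0185 m), for 0.2 s.
4. The rest's face touches the wheels, the lever still open (value of joint rest above 0.0765 m and value of joint lever below 0.6 rad), for 0.2 s.
5. The cam lever is flipped down (value of joint lever above 1.4 rad and value of joint rest above 0.0765 m), for 0.2 s.
At the end, for the whole second after the job is handed in: Wheels and washer flat on the arbor (5 mm of its axis, tilt under 0.12 rad, washer 0.15), washer on top; clip home in the lowest free hole above it (origin within 6 mm of the axis along the hole, 5 across, 0.35 rad); rest within 3.5 mm of touching; lever past 1.4 rad; all at rest (all of step 3 and all of step 5 and linear speed of clip below 0.02 m/s and velocity of joint rest below 0.01 m/s).
It fails at once if one of the carver's other things is moved more than 30 mm (distance of any of jade_carving, bangle, jade_blank, brush, oil, driver from where it was at the start of the episode above 0.03 m).
Of wheel0, wheel1, wheel2, wheel3 only 2 to 4 are there at a start; the rules pass over those that are not, and their reading is None.
At some moment in a run one of wheel0, wheel1, wheel2, wheel3, washer, clip may be knocked a few centimetres aside while the robot is not near it.
Once in a run the grip may slacken for a moment while it holds something.
It also fails if it takes over 210 s, if anything falls off the work surface, if the arm or the gripper's body presses on something with over 40 N, if the wrist force passes 120 N, or if a joint passes its speed limit or range.

## Working session

There is one attempt and no reset: what is moved stays moved. The work goes in short steps, Python scripts to look and compute and a tool call to move; the robot and the scene stay as the last step left them, time stands still between calls to the robot, and variables do not carry over. Pictures are saved under pics/ and viewed, at most 14 in all, crops included, and the job is handed in when it is done.

Besides the shell and the picture viewer there is one more tool, called after "Emit:" as name(argument=value, ...) on one line, values as JSON. step_arm: Moves the arm, as the interface text tells. Its arguments: {"type":"object","properties":{"plan":{"type":"array","items":{"type":"array","items":{"type":"array","items":{"type":"number"}}}}},"required":["plan"]}

```bash
mkdir -p pics; cat > h.py <<'E'
import numpy as np, cv2
from cell import read_state, cams, env
def model(n):
    m=cams.camera_model(n); f=200/np.tan(np.radians(m["fovy"])/2)
    K=np.array([[f,0,m["cx"]],[0,f,m["cy"]],[0,0,1.]])
    return K,np.array(m["dist_coeffs"],float),np.array(m["extrinsics"])
def ray(n,rc):
    K,d,E=model(n)
    u=cv2.undistortPoints(np.array([[[rc[1],rc[0]]]],float),K,d)[0,0]
    v=E[:3,:3]@np.array([u[0],u[1],1]); return E[:3,3],v/np.linalg.norm(v)
def at_z(n,rc,z):
    o,v=ray(n,rc); return o+v*(z-o[2])/v[2]
def tri(a,b):
    (o,v),(p,w)=ray(*a),ray(*b)
    s=np.linalg.lstsq(np.array([v,-w]).T,p-o,rcond=None)[0]
    A=o+s[0]*v;B=p+s[1]*w; return (A+B)/2,np.linalg.norm(A-B)
def proj(n,P):
    K,d,E=model(n); T=np.linalg.inv(E)
    q=cv2.projectPoints(np.atleast_2d(np.array(P,float)),cv2.Rodrigues(T[:3,:3])[0],T[:3,3],K,d)[0][:,0]
    return q[:,::-1]
def save(n,f,crop=None,s=1):
    im=cams.read_camera(n)[:,:,::-1]
    if crop: r0,r1,c0,c1=crop; im=im[r0:r1,c0:c1]
    cv2.imwrite("pics/"+f,cv2.resize(im,None,fx=s,fy=s,interpolation=cv2.INTER_CUBIC))
E
python3 - <<'E'
from h import *
save("scene","s0.png",s=1.25);save("top","t0.png",s=1.25)
for n in("scene","top"):
    K,d,X=model(n);print(n,K[0,0],X.round(3).tolist())
print(read_state())
for k in "stand wheel0 wheel1 wheel2 wheel3 washer clip clip_grip clip_bend rest_grip rest_face lever_tip lever_hinge hole2 hole3 hole4 jade_carving bangle jade_blank brush oil driver".split():
    for n in("scene","top"):
        print(k,n,[(np.round(a["position"]).tolist(),round(a["conf"],2)) for a in cams.recognise(k,n)][:4])
print(read_state()["time_s"])
E
```

```text
scene 419.36737300040323 [[0.802, 0.389, -0.453, 0.999], [0.598, -0.518, 0.612, -0.57], [0.003, -0.761, -0.648, 0.74], [0.0, 0.0, 0.0, 1.0]]
top 368.3341797803036 [[0.023, -0.984, 0.178, 0.39], [-1.0, -0.024, -0.002, 0.032], [0.006, -0.178, -0.984, 0.981], [0.0, 0.0, 0.0, 1.0]]
{'time_s': 0.1, 'joints': array([-1.22218578,  0.41182729, -0.01272712,  1.59697252,  0.00562009,
        1.13431936, -0.08218955]), 'qd': array([ 0.00128543, -0.00206422,  0.00056041, -0.00037889, -0.00113435,
       -0.00194941,  0.00059635]), 'joint_efforts': array([ 3.56146804e-03, -6.01831841e+01,  6.84667155e-01, -3.00088513e+01,
        1.40122825e-02,  6.52580537e-03, -8.08839195e-05]), 'tool_pos': array([0.25286496, 0.57102378, 0.20832755]), 'eef_rot': array([-9.61443905e-05,  2.06871967e-01,  9.78367740e-01, -7.39141660e-04]), 'force': array([ 1.4079583 , -0.09475497, -0.29880314]), 'wrist_torque': array([0.02530688, 0.03989999, 0.01161136]), 'grip_force': 0.0, 'gripper_width': 0.08545124961076517}
stand scene [([293.0, 236.0], 0.62)]
stand top [([210.0, 409.0], 0.98), ([209.0, 382.0], 0.64)]
wheel0 
[... 1741 characters left out ...]
.0, 244.0], 0.9)]
hole3 top [([207.0, 412.0], 0.69)]
hole4 scene [([289.0, 244.0], 0.9)]
hole4 top [([207.0, 412.0], 0.69)]
jade_carving scene [([173.0, 419.0], 0.7)]
jade_carving top [([154.0, 207.0], 0.73)]
bangle scene [([290.0, 391.0], 0.65)]
bangle top [([195.0, 294.0], 0.57), ([111.0, 342.0], 0.49)]
jade_blank scene [([228.0, 423.0], 0.69), ([174.0, 418.0], 0.53)]
jade_blank top [([128.0, 379.0], 0.58)]
brush scene [([369.0, 314.0], 0.69)]
brush top [([128.0, 429.0], 0.97), ([208.0, 389.0], 0.22)]
oil scene [([224.0, 425.0], 0.58)]
oil top [([118.0, 279.0], 0.9)]
driver scene [([209.0, 254.0], 0.74), ([290.0, 241.0], 0.32)]
driver top [([209.0, 414.0], 0.72), ([265.0, 340.0], 0.7)]
2.3
```

View pics/s0.png

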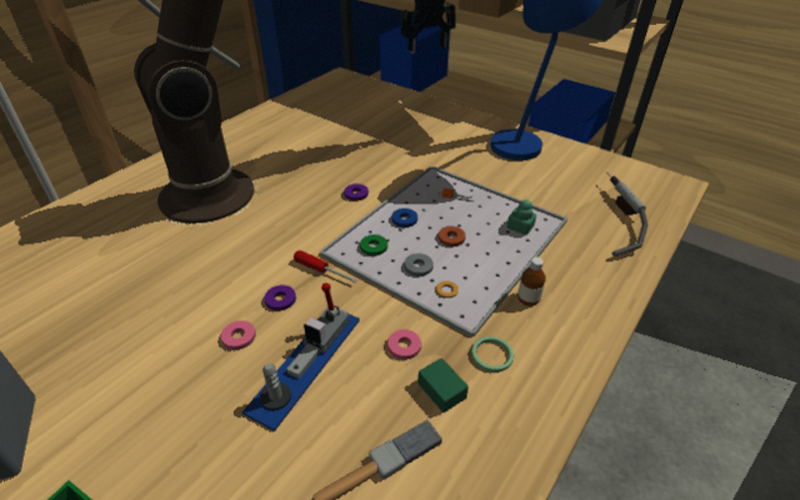

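View pics/t0.png

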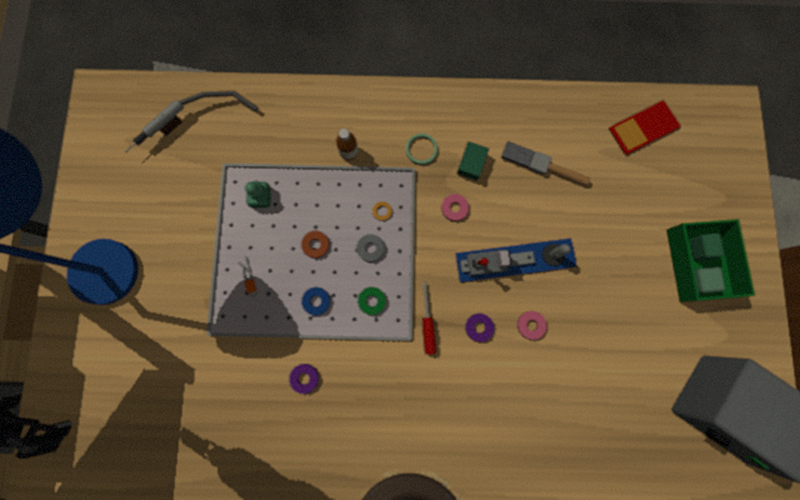

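Top view: the tray holds four wheels: green (row 241, col 298), blue (241, 253), terracotta (195, 252) and grey (198, 297). The washer is at (169, 305) and the clip at (226, 200). The look-alikes are the pink rings at (166, 364) and (260, 426), the purple ones at (262, 384) and (303, 244), and the bangle at (120, 338), none of them on the tray. With four wheels the clip goes in hole4. Next I make rectified crops of the top view to measure.

```bash
cat >> h.py <<'E'
def ortho(n,z,x0,x1,y0,y1,res=0.0005,im=None):
    # row 0 = x1 (far), col 0 = y1 (left)
    im=cams.read_camera(n) if im is None else im
    X,Y=np.meshgrid(np.arange(x1,x0,-res),np.arange(y1,y0,-res),indexing="ij")
    P=np.stack([X,Y,np.full_like(X,z)],-1).reshape(-1,3)
    q=proj(n,P).astype(np.float32).reshape(X.shape+(2,))
    return cv2.remap(im,q[...,1],q[...,0],cv2.INTER_LINEAR)[:,:,::-1].copy()
E
python3 - <<'E'
from h import *
for k,rc in dict(grey=(198,297),green=(241,298),blue=(241,253),terra=(195,252),washer=(169,305),clip=(226,200)).items():
    print(k,at_z("top",rc,.016).round(3))
st=[at_z("top",(r/1.25,c/1.25),.008).round(3).tolist() for r,c in((253,456),(239,572),(266,576),(282,460))]
print("stand corners",st, "arbor tip",at_z("top",(246/1.25,554/1.25),.0887).round(3))
im=ortho("top",.016,.28,.62,-.03,.36,.0005)
cv2.imwrite("pics/o1.png",im)
im=ortho("top",.008,.28,.55,-.36,-.04,.0005)
cv2.imwrite("pics/o2.png",im)
im=ortho("scene",.008,.28,.55,-.36,-.04,.0005)
cv2.imwrite("pics/o3.png",im)
E
```

```text
grey [0.564 0.091 0.016]
green [0.45  0.084 0.016]
blue [0.447 0.201 0.016]
terra [0.569 0.211 0.016]
washer [0.644 0.072 0.016]
clip [0.483 0.342 0.016]
stand corners [[0.558, -0.091, 0.008], [0.594, -0.342, 0.008], [0.536, -0.348, 0.008], [0.495, -0.099, 0.008]] arbor tip [ 0.562 -0.274  0.089]
```

```bash
python3 - <<'E'
from h import *
T=cams.read_camera("top");S=cams.read_camera("scene")
np.savez("im0.npz",T=T,S=S)
a=ortho("top",.016,.40,.70,.02,.42,.001,T);b=ortho("scene",.016,.40,.70,.02,.42,.001,S)
cv2.imwrite("pics/o1.png",cv2.resize(np.vstack([a,b]),None,fx=1,fy=1) if 0 else np.hstack([a,b]))
a=ortho("top",.008,.44,.64,-.37,-.07,.0008,T);b=ortho("scene",.008,.44,.64,-.37,-.07,.0008,S)
cv2.imwrite("pics/o2.png",np.vstack([a,b]))
E
```

```text
(no output)
```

View pics/o1.png

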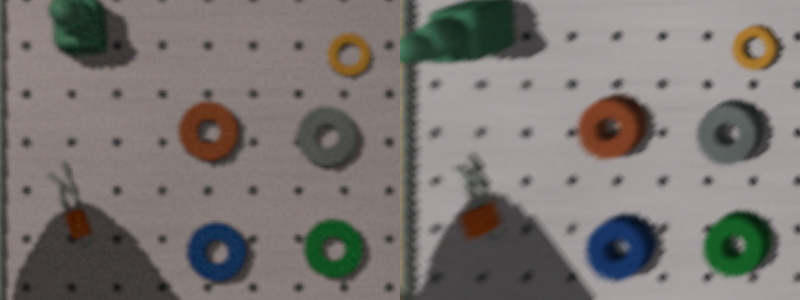

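View pics/o2.png

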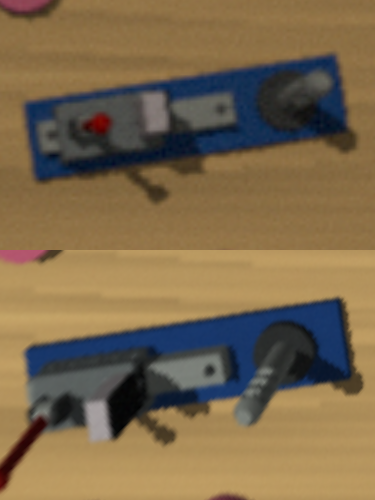

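```bash
cat >> h.py <<'E'
def ring(n,z,xy,ro=.030,ri=.0115,im=None,half=.06,res=.0005):
    """annulus match: maximise mean-colour contrast of ring against bore and outside"""
    o=ortho(n,z,xy[0]-half,xy[0]+half,xy[1]-half,xy[1]+half,res,im).astype(np.float32)
    o=cv2.GaussianBlur(o,(0,0),2)
    R=int(ro/res)+10; yy,xx=np.mgrid[-R:R+1,-R:R+1]*res; r=np.hypot(xx,yy)
    inn=((r<ro-.001)&(r>ri+.001)).astype(np.float32); out=((r>ro+.001)&(r<ro+.004)).astype(np.float32); 
    hol=(r<ri-.002).astype(np.float32)
    F=lambda k:cv2.filter2D(o,-1,k/k.sum(),borderType=cv2.BORDER_REPLICATE)
    m=F(inn); sd=np.sqrt(np.maximum(F(inn)*0+cv2.filter2D(o*o,-1,inn/inn.sum())-m*m,0)).sum(2)
    s=np.linalg.norm(m-F(out),axis=2)+.5*np.linalg.norm(m-F(hol),axis=2)-sd
    s[:R-8]=s[-R+8:]=-1e9; s[:,:R-8]=s[:,-R+8:]=-1e9
    i,j=np.unravel_index(s.argmax(),s.shape)
    return np.array([xy[0]+half-i*res,xy[1]+half-j*res]),s[i,j],m[i,j]
E
python3 - <<'E'
from h import *
d=np.load("im0.npz")
for k,xy in dict(grey=(.564,.091),green=(.45,.084),blue=(.449,.203),terra=(.569,.211),washer=(.646,.07)).items():
    a=(.022,.0115) if k=="washer" else (.03,.0115)
    for z in ((.010,) if k=="washer" else (.012,.016,.020)):
        t=ring("top",z,xy,*a,im=d["T"]);s=ring("scene",z,xy,*a,im=d["S"])
        print(k,z,t[0],round(float(t[1])),s[0],round(float(s[1])),t[2].round())
for n,q in(("top","T"),("scene","S")):
    o=ortho(n,.008,.44,.64,-.37,-.07,.0005,d[q]);b=o.astype(int)
    m=((b[...,0]>b[...,2]*1.5)&(b[...,0]-b[...,2]>25)).astype(np.uint8)
    c=np.vstack([c for c in cv2.findContours(m,0,2)[0] if cv2.contourArea(c)>200])
    (u,v),wh,ang=cv2.minAreaRect(c); P=cv2.boxPoints(((u,v),wh,ang))
    print(n,"centre",.64-v*.0005,-.07-u*.0005,np.array(wh)*.5,ang)
# arbor tip, flange
for n,rc in(("top",(246/1.25,554/1.25)),):print(at_z(n,rc,.0887))
E
```

```text
grey 0.012 [0.5595 0.0875] 56 [0.567  0.0815] 55 [70. 73. 73.]
grey 0.016 [0.559  0.0875] 57 [0.5695 0.078 ] 56 [70. 73. 73.]
grey 0.02 [0.5585 0.0875] 57 [0.572  0.0745] 56 [70. 73. 73.]
green 0.012 [0.451  0.0855] 133 [0.456  0.0805] 79 [36. 78. 24.]
green 0.016 [0.451  0.0855] 134 [0.459 0.077] 81 [36. 78. 24.]
green 0.02 [0.4505 0.085 ] 134 [0.462  0.0735] 82 [36. 78. 24.]
blue 0.012 [0.448 0.203] 113 [0.447  0.2085] 65 [80. 48. 24.]
blue 0.016 [0.4475 0.202 ] 113 [0.45   0.2045] 65 [80. 48. 25.]
blue 0.02 [0.4475 0.2015] 113 [0.453 0.2  ] 65 [80. 48. 25.]
terra 0.012 [0.569 0.211] 85 [0.5685 0.2175] 64 [ 30.  53. 100.]
terra 0.016 [0.568  0.2105] 85 [0.571 0.213] 63 [ 30.  53. 100.]
terra 0.02 [0.5675 0.2095] 86 [0.5735 0.2085] 62 [ 31.  53. 100.]
washer 0.01 [0.6465 0.071 ] 74 [0.65   0.0675] 83 [ 40.  92. 127.]
top centre 0.5463853302001953 -0.21860958862304689 [ 61.34177017 251.14553833] 81.19669342041016
scene centre 0.5494850006103515 -0.22040435791015625 [ 64.29225159 254.41830444] 81.08506774902344
[ 0.56230872 -0.27433459  0.0887    ]
```

```bash
python3 - <<'E'
from h import *
a=proj("top",[.5776,-.3276,.008])[0];b=proj("scene",[.508,-.2644,.008])[0]
print(a,b,tri(("top",a),("scene",b)),at_z("top",a,.085),at_z("scene",b,.085))
O=np.array([.5604,-.299,0]);th=np.radians(8.85);X=np.array([np.cos(th),np.sin(th),0]);Y=np.array([-X[1],X[0],0])
W=lambda x,y,z:O+x*.001*X+y*.001*Y+[0,0,z*.001]
pts=[W(-32,-47,8),W(32,-47,8),W(32,208,8),W(-32,208,8)]+[W(24*np.cos(t),24*np.sin(t),14) for t in np.linspace(0,6.28,16)]
pts2=[W(0,0,14),W(0,0,51),W(0,0,63),W(0,0,75),W(0,0,88.7)]+[W(5.5*np.cos(t),5.5*np.sin(t),88.7) for t in np.linspace(0,6.28,8)]
d=np.load("im0.npz");out=[]
for n,q in(("top","T"),("scene","S")):
    s=5 if n=="top" else 4
    im=cv2.resize(d[q][:,:,::-1],None,fx=s,fy=s,interpolation=cv2.INTER_CUBIC)
    for P,c in((pts,(255,255,255)),(pts2,(0,255,255))):
        for r,cc in proj(n,P): cv2.circle(im,(int((cc+.5)*s),int((r+.5)*s)),1,c,-1)
    r,cc=proj(n,W(0,40,20))[0]; r,cc=int(r*s),int(cc*s)
    out.append(im[r-200:r+200,cc-200:cc+190 if 0 else cc+200])
cv2.imwrite("pics/c1.png",np.hstack(out))
E
```

```text
[197.14734    452.67428269] [293.2436826  215.11692959] (array([ 0.56201518, -0.29795399,  0.08840045]), np.float64(0.00015148545428153367)) [ 0.5627207  -0.29915096  0.085     ] [ 0.55967541 -0.29658365  0.085     ]
```

View pics/c1.png

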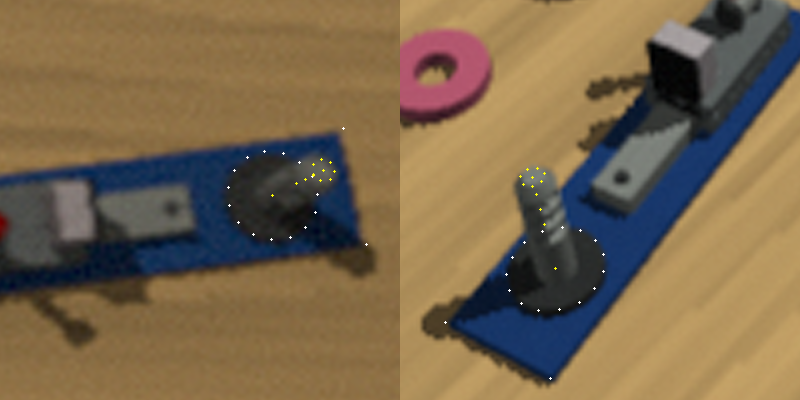

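The overlay fits the stand to within 1 px: the arbor is near (0.5605, -0.2985), yaw 8.9°. Triangulating its tip gives z = 88.4 mm, matching the text. First reach: the grey wheel (top-view pixel 198, 297), which lies on the tray and is clearly grey.

```bash
cat >> h.py <<'E'
from scipy.spatial.transform import Rotation as Ro
ARB=np.array([.5605,-.2985]); YAW=8.85
def go(p,yaw=180+YAW):
    s=read_state(); w,x,y,z=s["eef_rot"]; R=Ro.from_quat([x,y,z,w])
    c,sn=np.cos(np.radians(yaw)),np.sin(np.radians(yaw))
    T=Ro.from_matrix(np.array([[c,sn,0],[sn,-c,0],[0,0,-1]]))
    d=R.inv().apply(np.array(p)-s["tool_pos"])/.025; r=np.degrees((R.inv()*T).as_rotvec())/6
    print("t",round(s["time_s"],2),"units",d.round(2),r.round(2),"w",round(s["gripper_width"],4),"f",s["force"].round(1))
E
python3 -c "
from h import *
go([.5605,.0865,.12])"
```

```text
t 2.55 units [-19.1  -12.76   3.56] [ 0.   -0.   -5.46] w 0.0856 f [-0.1 -1.2 -0.4]
```

Emit:
step_arm(plan=[[[85, -19.1, -12.76, 3.56, 0, 0, -5.46], [85, -19.1, -12.76, 3.56, 0, 0, -5.46], [85, -19.1, -12.76, 3.56, 0, 0, -5.46], [85, -19.1, -12.76, 3.56, 0, 0, -5.46], [85, -19.1, -12.76, 3.56, 0, 0, -5.46], [85, -19.1, -12.76, 3.56, 0, 0, -5.46], [85, -19.1, -12.76, 3.56, 0, 0, -5.46], [85, -19.1, -12.76, 3.56, 0, 0, -5.46], [85, -19.1, -12.76, 3.56, 0, 0, -5.46], [85, -19.1, -12.76, 3.56, 0, 0, -5.46], [85, -19.1, -12.76, 3.56, 0, 0, -5.46], [85, -19.1, -12.76, 3.56, 0, 0, -5.46], [85, -19.1, -12.76, 3.56, 0, 0, -5.46], [85, -19.1, -12.76, 3.56, 0, 0, -5.46], [85, -19.1, -12.76, 3.56, 0, 0, -5.46], [85, -19.1, -12.76, 3.56, 0, 0, -5.46]]])

```text
time_s: 4.15
tool_pos: [0.5601, 0.0882, 0.1204]
eef_rot: [0.0, -0.079, 0.997, 0.0]
force: [0.7, -0.5, 0.6]
gripper_width: 0.0849
grip_force: 0.0
```

```bash
python3 -c "
from h import *
go([.5605,.0865,.018]);print(read_state()['joints'].round(2))
save('scene','s1.png',(100,300,180,480),2.6)"
```

```text
t 4.15 units [-0.   -0.07  4.09] [0.01 0.   0.03] w 0.0849 f [ 0.7 -0.5  0.6]
[-0.31  0.4   0.09  1.84 -0.05  0.9   1.53]
```

View pics/s1.png

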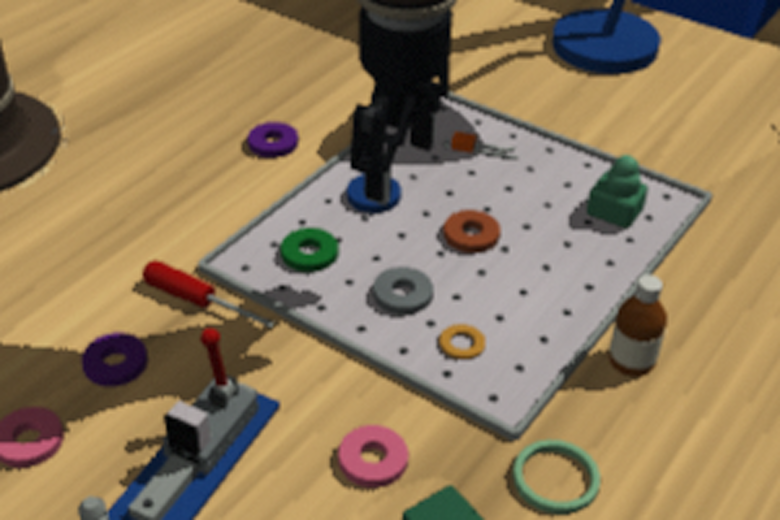

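Grey wheel (crop pixel 402, 290), terracotta, blue, green and the brass washer all sit on the tray, and the choice of grey is confirmed. I descend.

Emit:
step_arm(plan=[[[85, 0, -0.07, 2, 0, 0, 0], [85, 0, -0.07, 4.0, 0, 0, 0], [85, 0, -0.07, 4.0, 0, 0, 0], [85, 0, -0.07, 4.0, 0, 0, 0], [85, 0, -0.07, 4.08, 0, 0, 0], [85, 0, -0.07, 4.08, 0, 0, 0]]])

```text
time_s: 4.8
tool_pos: [0.5625, 0.0853, 0.0206]
eef_rot: [0.002, -0.078, 0.997, 0.0]
force: [-0.1, -0.8, 0.3]
gripper_width: 0.0851
grip_force: 0.0
```

```bash
python3 -c "
from h import *
go([.5605,.0865,.018])
save('scene','s2.png',(150,260,270,400),4)"
```

```text
t 4.8 units [0.07 0.06 0.1 ] [0.   0.04 0.01] w 0.0851 f [-0.1 -0.8  0.3]
```

View pics/s2.png

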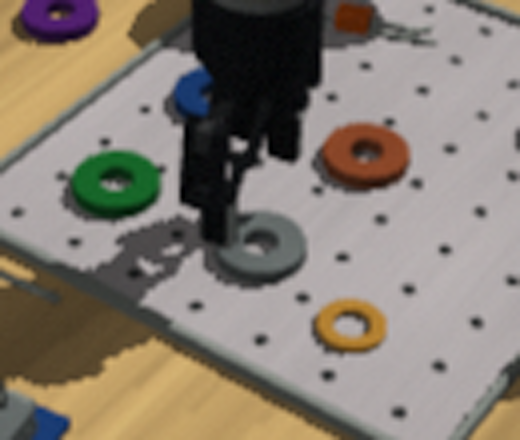

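```bash
python3 -c "
from h import *
p=read_state()['tool_pos'];R=Ro.from_quat(np.roll(read_state()['eef_rot'],-1)).as_matrix()
print(p)
P=[p,p+R[:,1]*.0425,p-R[:,1]*.0425,[.5605,.0865,.016],[.559,.0875,.016]]
for n in('scene','top'): print(n,proj(n,P).round(1).tolist())
print('crop', ((proj('scene',P)-[150,270])*4).round().tolist())
d=np.load('im0.npz')
save('top','t2.png',(140,270,220,340),5)
"
```

```text
[0.56235698 0.08523859 0.02044353]
scene [[209.9, 331.6], [200.2, 338.8], [220.1, 324.0], [210.6, 331.3], [210.1, 331.0]]
top [[198.2, 299.0], [200.3, 283.0], [196.2, 314.9], [199.2, 298.6], [199.8, 298.2]]
crop [[239.0, 246.0], [201.0, 275.0], [280.0, 216.0], [242.0, 245.0], [241.0, 244.0]]
```

View pics/t2.png

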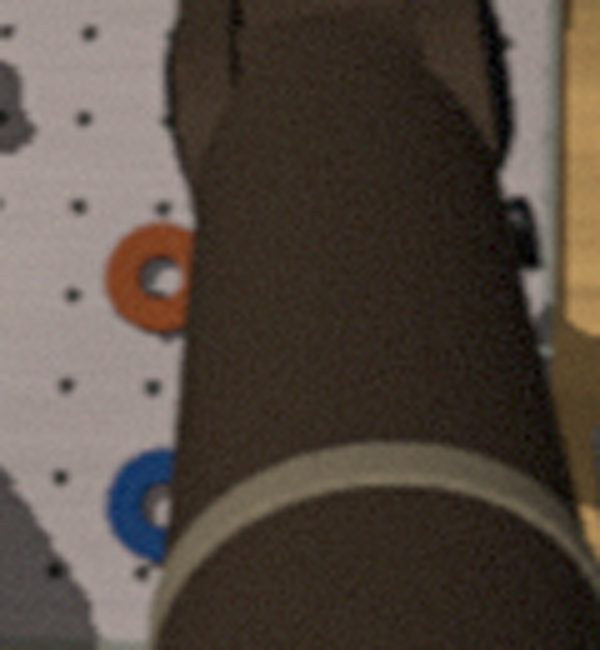

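The scene view shows the bore at crop (262, 240). The open fingertips look a bit high beside it, and the top view is blocked by the arm. A partial close to 50 mm tests this without risk.

Emit:
step_arm(plan=[[[50, 0, 0, 0.08, 0, 0, 0], [50, 0, 0, 0.08, 0, 0, 0], [50, 0, 0, 0.08, 0, 0, 0], [50, 0, 0, 0.08, 0, 0, 0], [50, 0, 0, 0.08, 0, 0, 0], [50, 0, 0, 0.08, 0, 0, 0], [50, 0, 0, 0.08, 0, 0, 0], [50, 0, 0, 0.08, 0, 0, 0]]])

```text
time_s: 5.7
tool_pos: [0.5608, 0.0848, 0.0161]
eef_rot: [0.0, -0.077, 0.997, 0.0]
force: [0.3, -0.1, 0.9]
gripper_width: 0.0501
grip_force: 0.0
```

```bash
python3 -c "
from h import *
p=read_state()['tool_pos'];R=Ro.from_quat(np.roll(read_state()['eef_rot'],-1)).as_matrix()
im=cams.read_camera('scene')[:,:,::-1].copy();s=6
im=cv2.resize(im,None,fx=s,fy=s,interpolation=cv2.INTER_CUBIC).astype(float);im=np.clip(im*1.6+20,0,255).astype(np.uint8)
for q,c in((p,(0,0,255)),(p+R[:,1]*.025,(0,255,255)),(p-R[:,1]*.025,(0,255,255)),(p+[0,0,.059],(255,0,255))):
    r,cc=proj('scene',q)[0];cv2.circle(im,(int((cc+.5)*s),int((r+.5)*s)),4,c,-1)
cv2.imwrite('pics/s3.png',im[150*6:245*6,280*6:400*6])
print(p, ring('scene',.012,(.5605,.0865))[0])
"
```

```text
[0.56080598 0.08475081 0.01605914] [0.5675 0.082 ]
```

View pics/s3.png

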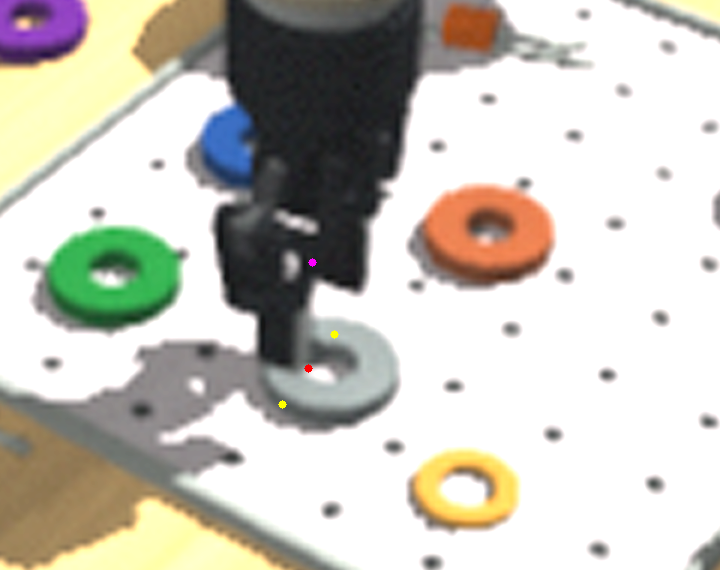

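The finger still hovers. Its near tip (283, 365) sits about 6 px above where it should be, and its shadow tip at (235, 455) confirms it is roughly 30 mm too high. So the fingertips really are higher than the reported TCP implies. I open and descend in small steps, watching the force.

Emit:
step_arm(plan=[[[85, 0, 0, 0, 0, 0, 0], [85, 0, 0, 0, 0, 0, 0], [85, 0, 0, 0, 0, 0, 0], [85, 0, 0, 0, 0, 0, 0], [85, 0, 0, 0.2, 0, 0, 0], [85, 0, 0, 0.4, 0, 0, 0], [85, 0, 0, 0.6, 0, 0, 0], [85, 0, 0, 0.6, 0, 0, 0], [85, 0, 0, 0.6, 0, 0, 0], [85, 0, 0, 0.6, 0, 0, 0]]])

```text
time_s: 6.8
tool_pos: [0.5609, 0.0848, 0.0011]
eef_rot: [0.0, -0.077, 0.997, 0.0]
force: [-0.2, -0.0, 0.4]
gripper_width: 0.085
grip_force: 0.0
```

```bash
python3 -c "
from h import *
print([cams.recognise('wheel3','scene')[i]['position'] for i in range(1)])
for i in range(5):
  cams.read_camera('scene');s=read_state();print(s['tool_pos'].round(4),s['force'].round(1))"
```

```text
[[265.4, 188.8]]
[0.561  0.0848 0.0013] [-0.7 -0.3  1. ]
[0.5609 0.0848 0.0013] [ 0.1 -0.5  0.2]
[0.5609 0.0848 0.0013] [ 0.2  0.4 -0.6]
[0.5609 0.0848 0.0013] [-0.2  0.2 -0. ]
[0.5609 0.0848 0.0013] [0.1 0.3 0.1]
```

Emit:
step_arm(plan=[[[85, 0, 0, 0.2, 0, 0, 0], [85, 0, 0, 0.4, 0, 0, 0], [85, 0, 0, 0.4, 0, 0, 0], [50, 0, 0, 0.4, 0, 0, 0], [50, 0, 0, 0.4, 0, 0, 0], [50, 0, 0, 0.4, 0, 0, 0], [50, 0, 0, 0.4, 0, 0, 0], [50, 0, 0, 0.4, 0, 0, 0], [50, 0, 0, 0.4, 0, 0, 0]]])

```text
time_s: 8.0
tool_pos: [0.5608, 0.0848, -0.0088]
eef_rot: [0.0, -0.077, 0.997, 0.0]
force: [0.3, -0.1, -0.4]
gripper_width: 0.0502
grip_force: 0.0
```

Emit:
step_arm(plan=[[[85, 0, 0, 0, 0, 0, 0], [85, 0, 0, 0, 0, 0, 0], [85, 0, 0, 0, 0, 0, 0], [85, 0, 0, 0.2, 0, 0, 0], [85, 0, 0, 0.4, 0, 0, 0], [85, 0, 0, 0.4, 0, 0, 0], [50, 0, 0, 0.4, 0, 0, 0], [50, 0, 0, 0.4, 0, 0, 0], [50, 0, 0, 0.4, 0, 0, 0], [50, 0, 0, 0.4, 0, 0, 0], [50, 0, 0, 0.4, 0, 0, 0], [50, 0, 0, 0.4, 0, 0, 0]]])

```text
time_s: 9.2
tool_pos: [0.5608, 0.0849, -0.0179]
eef_rot: [0.0, -0.077, 0.997, 0.0]
force: [-3.5, 0.2, 9.1]
gripper_width: 0.0573
grip_force: 61.7
```

```bash
python3 -c "
from h import *
p=read_state()['tool_pos'];R=Ro.from_quat(np.roll(read_state()['eef_rot'],-1)).as_matrix()
im=cams.read_camera('scene')[:,:,::-1].copy();s=6
im=cv2.resize(im,None,fx=s,fy=s,interpolation=cv2.INTER_CUBIC).astype(float);im=np.clip(im*1.6+20,0,255).astype(np.uint8)
for q,c in((p,(0,0,255)),(p+[0,0,.059],(255,0,255))):
    r,cc=proj('scene',q)[0];cv2.circle(im,(int((cc+.5)*s),int((r+.5)*s)),4,c,-1)
cv2.imwrite('pics/s4.png',im[150*6:245*6,280*6:400*6])
print(p)
"
```

```text
[ 0.56084487  0.08487322 -0.01794072]
```

View pics/s4.png

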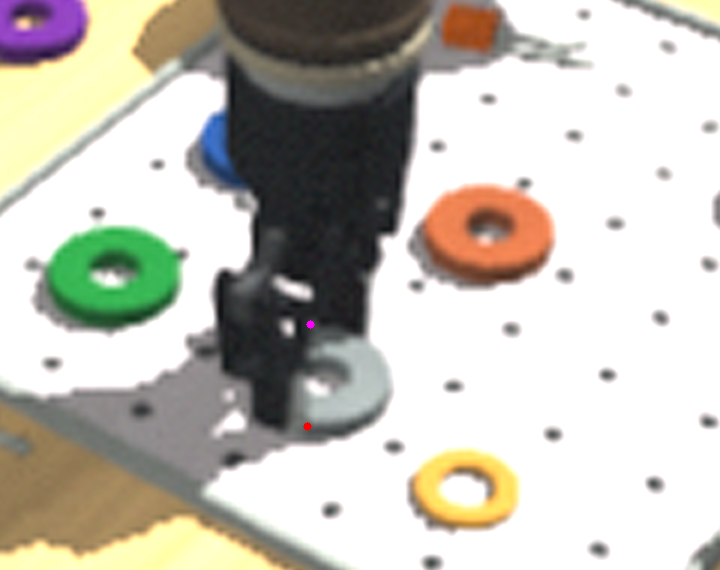

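Gripped: opening 57 mm, force 62 N, at reported z = -0.018. So tool heights are about 29 mm off the text, and I will use this measured offset. The top and scene fits disagree sideways, so I fit the silhouettes properly.

```bash
cat >> h.py <<'E'
from scipy.optimize import minimize
HUE=dict(green=(60,18),blue=(108,14),terra=(8,9),washer=(20,8))
def mask(im,k):
    h=cv2.cvtColor(im,cv2.COLOR_RGB2HSV).astype(int)
    if k=="grey":
        return None
    c,w=HUE[k]; d=np.abs(h[...,0]-c); d=np.minimum(d,180-d)
    return ((d<w)&(h[...,1]>95)&(h[...,2]>40)).astype(np.uint8)
def disc(n,x,y,z,ro=.03,h=.012,ri=.0115,U=4,win=None):
    t=np.linspace(0,2*np.pi,60); c,s=np.cos(t),np.sin(t)
    def P(r,zz): return (proj(n,np.stack([x+r*c,y+r*s,0*t+zz],1))[:,::-1]-win[:2]+.5)*U-.5
    im=np.zeros((win[3]*U,win[2]*U),np.uint8)
    cv2.fillConvexPoly(im,cv2.convexHull(np.vstack([P(ro,z),P(ro,z+h)]).astype(np.float32)).round().astype(np.int32),255)
    b=np.zeros_like(im);e=np.zeros_like(im)
    cv2.fillConvexPoly(b,P(ri,z+h).round().astype(np.int32),255);cv2.fillConvexPoly(e,P(ri,z).round().astype(np.int32),255)
    im[(b>0)&(e>0)]=0
    return cv2.resize(im,(win[2],win[3]),interpolation=cv2.INTER_AREA)/255.
def fit(n,im,k,xy,z,ro=.03,h=.012,free_z=False):
    r,c=proj(n,[xy[0],xy[1],z+h/2])[0]; win=(int(c)-24,int(r)-24,48,48)
    m=mask(im,k)[win[1]:win[1]+48,win[0]:win[0]+48].astype(float)
    yy,xx=np.mgrid[:48,:48]; m[np.hypot(xx-24,yy-24)>24]=0
    m=cv2.GaussianBlur(m,(0,0),.8)
    def f(p):return ((cv2.GaussianBlur(disc(n,xy[0]+p[0]/1e3,xy[1]+p[1]/1e3,z,ro,h,win=win),(0,0),.8)-m)**2).sum()
    best=minimize(f,[0,0],method="Nelder-Mead",options=dict(initial_simplex=[[0,0],[6,0],[0,6]],xatol=.1,fatol=.01))
    return np.array(xy)+best.x/1e3,best.fun,m.sum()
E
python3 - <<'E'
from h import *
d=np.load("im0.npz")
for k,xy in dict(green=(.452,.084),blue=(.449,.203),terra=(.569,.211),washer=(.647,.07)).items():
    a=dict(ro=.022,h=.006) if k=="washer" else {}
    for z in(.004,):
        print(k,[[*v[0].round(4),round(v[1],1),round(v[2])] for v in (fit(n,d[q],k,xy,z,**a) for n,q in(("top","T"),("scene","S")))])
E
```

```text
green [[np.float64(0.4514), np.float64(0.0863), np.float64(15.5), 307], [np.float64(0.451), np.float64(0.0898), np.float64(34.2), 240]]
blue [[np.float64(0.4485), np.float64(0.2041), np.float64(20.8), 311], [np.float64(0.4481), np.float64(0.2062), np.float64(23.3), 213]]
terra [[np.float64(0.5696), np.float64(0.2122), np.float64(9.8), 329], [np.float64(0.5696), np.float64(0.2136), np.float64(12.0), 264]]
washer [[np.float64(0.6481), np.float64(0.0712), np.float64(4.6), 140], [np.float64(0.6485), np.float64(0.0727), np.float64(6.9), 149]]
```

The cameras agree to about 2 mm on the coloured discs. I lift the grey wheel and carry it above the arbor.

```bash
python3 -c "
from h import *
go([.5605,-.2985,.13])"
```

```text
t 9.25 units [  2.38 -15.15  -5.92] [0. 0. 0.] w 0.057 f [-3.4  0.9  9.4]
```

Emit:
step_arm(plan=[[[50, 0, 0, -1, 0, 0, 0], [50, 0, 0, -3, 0, 0, 0], [50, 0, 0, -5, 0, 0, 0], [50, 0.1, -1, -5.9, 0, 0, 0], [50, 0.4, -2.8, -5.9, 0, 0, 0], [50, 0.7, -4.6, -5.9, 0, 0, 0], [50, 1, -6.4, -5.9, 0, 0, 0], [50, 1.3, -8.2, -5.9, 0, 0, 0], [50, 1.6, -10, -5.9, 0, 0, 0], [50, 1.9, -11.8, -5.9, 0, 0, 0], [50, 2.2, -13.6, -5.9, 0, 0, 0], [50, 2.38, -15.15, -5.92, 0, 0, 0], [50, 2.38, -15.15, -5.92, 0, 0, 0], [50, 2.38, -15.15, -5.92, 0, 0, 0], [50, 2.38, -15.15, -5.92, 0, 0, 0], [50, 2.38, -15.15, -5.92, 0, 0, 0]]])

```text
time_s: 10.85
tool_pos: [0.5609, -0.2968, 0.1291]
eef_rot: [0.0, -0.079, 0.997, 0.0]
force: [0.3, -0.4, -0.6]
gripper_width: 0.0571
grip_force: 64.1
```

```bash
python3 - <<'E'
from h import *
go([.5605,-.2985,.13])
p=read_state()['tool_pos']
S=cams.read_camera('scene');T=cams.read_camera('top');np.savez('im1.npz',T=T,S=S)
out=[]
for n,im in(("scene",S),("top",T)):
    s=6
    J=np.clip(cv2.resize(im[:,:,::-1],None,fx=s,fy=s,interpolation=cv2.INTER_CUBIC).astype(float)*1.5+15,0,255).astype(np.uint8)
    t=np.linspace(0,6.28,40)
    for z,c in((.022,(0,0,255)),(.034,(0,255,255))):
        for r,cc in proj(n,[[p[0]+.03*np.cos(a),p[1]+.03*np.sin(a),p[2]+z] for a in t]): cv2.circle(J,(int((cc+.5)*s),int((r+.5)*s)),1,c,-1)
    for r,cc in proj(n,[ARB[0],ARB[1],.0887]): cv2.circle(J,(int((cc+.5)*s),int((r+.5)*s)),4,(255,0,255),-1)
    r,cc=proj(n,[*ARB,.12])[0];r,cc=int(r*s),int(cc*s);out.append(J[r-270:r+270,cc-200:cc+200])
cv2.imwrite('pics/s5.png',np.hstack(out))
E
```

```text
t 10.85 units [ 0.03 -0.06 -0.04] [0.01 0.   0.03] w 0.0571 f [ 0.3 -0.4 -0.6]
```

View pics/s5.png

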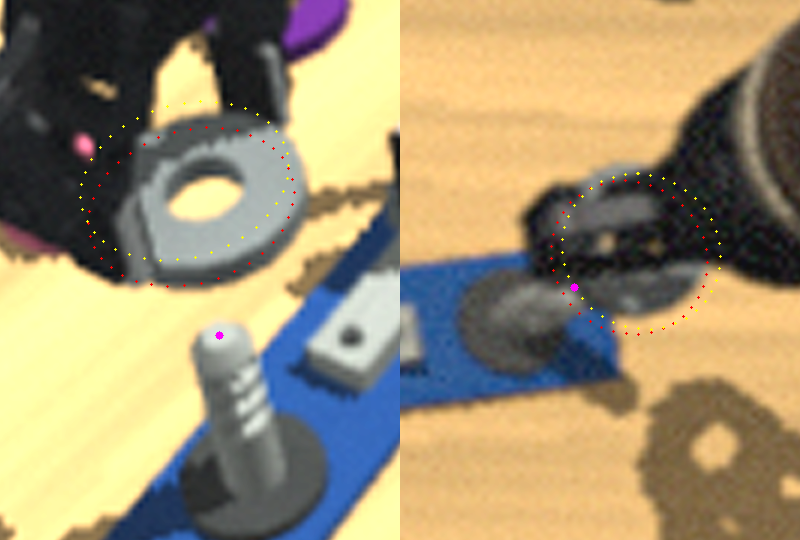

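```bash
cat >> h.py <<'E'
def held(S,T,p0,ro=.03,h=.012,show=False):
    """fit held ring (x,y,z underside): background must be outside, grey inside"""
    D=[]
    for n,im in(("scene",S),("top",T)):
        H=cv2.cvtColor(im,cv2.COLOR_RGB2HSV).astype(int)
        bg=(H[...,1]>85)&(H[...,2]>60); gr=(H[...,1]<70)&(H[...,2]>75)&(H[...,2]<190)
        r,c=proj(n,p0)[0]; w=(int(c)-32,int(r)-32,64,64); sl=(slice(w[1],w[1]+64),slice(w[0],w[0]+64))
        b,g=bg[sl].astype(float),gr[sl].astype(float)
        yy,xx=np.mgrid[:64,:64]; g[np.hypot(xx-32,yy-32)>25]=0
        if n=="top": g[:]=0
        D.append((n,w,b,g))
    def f(q):
        return sum(((m*b).sum()+.5*((1-m)*g).sum()) for n,w,b,g in D for m in[disc(n,*(np.array(p0)+q/1e3),ro,h,win=w)])
    r=min((minimize(f,s,method="Nelder-Mead",options=dict(initial_simplex=np.array(s)+np.vstack([np.zeros(3),6*np.eye(3)]),xatol=.1,fatol=.05)) for s in ([0,0,0],[4,4,-4],[-4,-4,4])),key=lambda r:r.fun)
    return np.array(p0)+r.x/1e3,r.fun
E
python3 - <<'E'
from h import *
d=np.load('im1.npz');p=read_state()['tool_pos']
w,c=held(d['S'],d['T'],p+[0,0,.022]);print(p,w,c,(w-p)*1e3)
E
```

```text
[ 0.56090436 -0.29721701  0.12919815] [ 0.56513518 -0.29452849  0.15086246] 100.36274509803921 [ 4.23082486  2.68852151 21.66431931]
```

The held wheel sits at TCP + (4.2, 2.7, 21.7) mm. I shift so its bore is over the arbor, and descend past the taper.

```bash
python3 -c "
from h import *
go([.5563,-.3012,.055])"
```

```text
t 10.95 units [ 0.21 -0.13  2.97] [0.   0.   0.02] w 0.0571 f [1.3 0.3 0.6]
```

Emit:
step_arm(plan=[[[50, 0.21, -0.13, 0, 0, 0, 0], [50, 0.21, -0.13, 0.6, 0, 0, 0], [50, 0.21, -0.13, 1.2, 0, 0, 0], [50, 0.21, -0.13, 1.6, 0, 0, 0], [50, 0.21, -0.13, 2.0, 0, 0, 0], [50, 0.21, -0.13, 2.3, 0, 0, 0], [50, 0.21, -0.13, 2.6, 0, 0, 0], [50, 0.21, -0.13, 2.97, 0, 0, 0], [50, 0.21, -0.13, 2.97, 0, 0, 0], [50, 0.21, -0.13, 2.97, 0, 0, 0]]])

```text
time_s: 11.95
tool_pos: [0.5549, -0.3014, 0.054]
eef_rot: [-0.001, -0.078, 0.997, 0.001]
force: [-1.7, 4.4, -2.8]
gripper_width: 0.057
grip_force: 64.4
```

Emit:
step_arm(plan=[[[50, -0.03, 0.08, 0, 0, 0, 0], [50, -0.03, 0.08, 0.5, 0, 0, 0], [50, -0.03, 0.08, 1.0, 0, 0, 0], [50, -0.03, 0.08, 1.5, 0, 0, 0], [50, -0.03, 0.08, 1.8, 0, 0, 0], [50, -0.03, 0.08, 2.0, 0, 0, 0], [50, -0.03, 0.08, 2.0, 0, 0, 0], [50, -0.03, 0.08, 2.0, 0, 0, 0]]])

```text
time_s: 12.75
tool_pos: [0.5556, -0.3006, 0.0046]
eef_rot: [-0.001, -0.077, 0.997, 0.0]
force: [-5.0, 1.4, -1.6]
gripper_width: 0.0569
grip_force: 64.4
```

Emit:
step_arm(plan=[[[60, 0, 0, 0, 0, 0, 0], [70, 0, 0, 0, 0, 0, 0], [85, 0, 0, 0, 0, 0, 0], [85, 0, 0, 0, 0, 0, 0], [85, 0, 0, 0, 0, 0, 0], [85, 0, 0, -2, 0, 0, 0], [85, 0, 0, -4, 0, 0, 0], [85, 0, 0, -5, 0, 0, 0], [85, 0, 4, -6, 0, 0, 0], [85, 0, 8, -6, 0, 0, 0], [85, 0, 12, -6, 0, 0, 0], [85, 0, 14, -6, 0, 0, 0], [85, 0, 14, -6, 0, 0, 0], [85, 0, 14, -6, 0, 0, 0], [85, 0, 14, -6, 0, 0, 0]]])

```text
time_s: 14.25
tool_pos: [0.5023, 0.0454, 0.1554]
eef_rot: [0.001, -0.077, 0.997, 0.0]
force: [1.3, 0.8, 0.1]
gripper_width: 0.0847
grip_force: 0.0
```

```bash
cat >> h.py <<'E'
POS=dict(green=(.4512,.088),blue=(.4483,.205),terra=(.5696,.213),washer=(.6483,.072))
def locate(k,z=.004):
    a=dict(ro=.022,h=.006) if k=="washer" else {}
    v=[fit(n,cams.read_camera(n),k,POS[k],z,**a) for n in("top","scene")]
    print(k,*[(x[0].round(4),round(x[1]),round(x[2])) for x in v]); return (v[0][0]+v[1][0])/2
E
python3 - <<'E'
from h import *
for k in("green","blue","terra","washer"):locate(k)
S=cams.read_camera('scene');T=cams.read_camera('top');np.savez('im2.npz',T=T,S=S)
# wheel on stand, z=.014
w,c=held(S,T,[.5605,-.2985,.014]);print("wheel on stand",w,c)
# expected model costs at z=14 vs 26 handled by z fit
go([.4512,.088,.06])
E
```

```text
green (array([0.454, 0.091]), 320, 0) (array([0.451 , 0.0891]), 27, 250)
blue (array([0.4486, 0.2039]), 20, 314) (array([0.448 , 0.2062]), 19, 219)
terra (array([0.5697, 0.2123]), 18, 348) (array([0.5696, 0.2137]), 10, 268)
washer (array([0.6321, 0.0761]), 270, 664) (array([0.6484, 0.0726]), 7, 149)
wheel on stand [ 0.55926571 -0.30073235  0.01294151] 94.61176470588235
t 14.75 units [1.76 2.13 3.79] [-0.   -0.   -0.02] w 0.085 f [ 0.2  0.2 -0.6]
```

Grey is on the stand: fitted underside z = 13 mm, on the axis. Next is green (seen at 0.451, 0.0885).

Emit:
step_arm(plan=[[[85, 1.0, 1.2, 1.5, 0, 0, 0], [85, 1.8, 2.07, 3.0, 0, 0, 0], [85, 1.8, 2.07, 4.0, 0, 0, 0], [85, 1.8, 2.07, 5.0, 0, 0, 0], [85, 1.8, 2.07, 6.0, 0, 0, 0], [85, 1.8, 2.07, 6.6, 0, 0, 0], [85, 1.8, 2.07, 6.9, 0, 0, 0], [85, 1.8, 2.07, 6.9, 0, 0, 0], [50, 1.8, 2.07, 6.9, 0, 0, 0], [50, 1.8, 2.07, 6.9, 0, 0, 0], [50, 1.8, 2.07, 6.9, 0, 0, 0], [50, 1.8, 2.07, 6.9, 0, 0, 0], [50, 1.8, 2.07, 6.9, 0, 0, 0], [50, 1.8, 2.07, 6.9, 0, 0, 0]]])

```text
time_s: 16.15
tool_pos: [0.4508, 0.0876, -0.0159]
eef_rot: [0.001, -0.077, 0.997, 0.0]
force: [-3.4, -2.3, 14.7]
gripper_width: 0.0567
grip_force: 60.4
```

```bash
python3 -c "
from h import *
go([.5563,-.3005,.13])"
```

```text
t 16.15 units [ -1.79 -15.99  -5.84] [ 0.    0.02 -0.  ] w 0.0567 f [-3.4 -2.3 14.7]
```

Emit:
step_arm(plan=[[[50, 0, 0, -1, 0, 0, 0], [50, 0, 0, -3, 0, 0, 0], [50, 0, 0, -5, 0, 0, 0], [50, -0.2, -1.5, -5.9, 0, 0, 0], [50, -0.4, -3.4, -5.9, 0, 0, 0], [50, -0.6, -5.3, -5.9, 0, 0, 0], [50, -0.8, -7.2, -5.9, 0, 0, 0], [50, -1, -9.1, -5.9, 0, 0, 0], [50, -1.2, -11, -5.9, 0, 0, 0], [50, -1.4, -12.9, -5.9, 0, 0, 0], [50, -1.6, -14.5, -5.9, 0, 0, 0], [50, -1.79, -16, -5.84, 0, 0, 0], [50, -1.79, -16, -5.84, 0, 0, 0], [50, -1.79, -16, -5.84, 0, 0, 0], [50, -1.79, -16, -5.84, 0, 0, 0]]])

```text
time_s: 17.65
tool_pos: [0.556, -0.2992, 0.1285]
eef_rot: [0.0, -0.078, 0.997, 0.0]
force: [-0.7, -0.0, -1.1]
gripper_width: 0.0564
grip_force: 63.6
```

```bash
cat >> h.py <<'E'
def held_col(k,h0=.022,a={}):
    """held coloured ring seen by the scene camera alone and top; z from the grasp"""
    p=read_state()['tool_pos']; S=cams.read_camera('scene');T=cams.read_camera('top')
    best=None
    D=[]
    for n,im in(("scene",S),("top",T)):
        H=cv2.cvtColor(im,cv2.COLOR_RGB2HSV).astype(int); m=mask(im,k)
        r,c=proj(n,p+[0,0,h0])[0]; w=(int(c)-32,int(r)-32,64,64); sl=(slice(w[1],w[1]+64),slice(w[0],w[0]+64))
        ing=m[sl].astype(float); bg=((H[...,2]>60)&(m==0))[sl].astype(float)
        yy,xx=np.mgrid[:64,:64]; ing[np.hypot(xx-32,yy-32)>27]=0
        D.append((n,w,bg,ing))
    f=lambda q:sum(((m*b).sum()+((1-m)*g).sum()) for n,w,b,g in D for m in[disc(n,*(p+[0,0,h0]+q/1e3),win=w,**a)])
    r=min((minimize(f,s,method="Nelder-Mead",options=dict(initial_simplex=np.array(s)+np.vstack([np.zeros(3),6*np.eye(3)]),xatol=.1,fatol=.05)) for s in ([0,0,0],[4,4,-4],[-4,-4,4])),key=lambda r:r.fun)
    print(k,"tcp",p.round(4),"held at",(p+[0,0,h0]+r.x/1e3).round(4),"offset mm",(r.x+[0,0,h0*1e3]).round(1),"cost",round(r.fun),[round(g.sum()) for _,_,_,g in D])
E
python3 - <<'E'
from h import *
go([.5563,-.3005,.13]);held_col("green")
E
```

```text
t 17.65 units [-0.01 -0.05 -0.06] [0.01 0.   0.02] w 0.0564 f [-0.7 -0.  -1.1]
green tcp [ 0.556  -0.2992  0.1285] held at [ 0.5563 -0.2984  0.148 ] offset mm [ 0.4  0.9 19.5] cost 161 [502, 93]
```

Emit:
step_arm(plan=[[[50, -0.1, 0.01, 0, 0, 0, 0], [50, -0.1, 0.01, 0.6, 0, 0, 0], [50, -0.1, 0.01, 1.2, 0, 0, 0], [50, -0.1, 0.01, 1.6, 0, 0, 0], [50, -0.1, 0.01, 2.0, 0, 0, 0], [50, -0.1, 0.01, 2.3, 0, 0, 0], [50, -0.1, 0.01, 2.6, 0, 0, 0], [50, -0.1, 0.01, 2.9, 0, 0, 0], [50, -0.1, 0.01, 2.9, 0, 0, 0], [50, -0.1, 0.01, 2.9, 0, 0, 0]]])

```text
time_s: 18.75
tool_pos: [0.5585, -0.3001, 0.0558]
eef_rot: [0.0, -0.077, 0.997, -0.0]
force: [-0.5, 0.6, -0.9]
gripper_width: 0.0566
grip_force: 63.7
```

Emit:
step_arm(plan=[[[50, 0, 0.0, 0.5, 0, 0, 0], [50, 0, 0, 1.0, 0, 0, 0], [50, 0, 0, 1.5, 0, 0, 0], [50, 0, 0, 1.7, 0, 0, 0], [50, 0, 0, 1.8, 0, 0, 0], [50, 0, 0, 1.8, 0, 0, 0], [60, 0, 0, 1.8, 0, 0, 0], [70, 0, 0, 1.8, 0, 0, 0], [85, 0, 0, 1.8, 0, 0, 0], [85, 0, 0, 1.8, 0, 0, 0], [85, 0, 0, 0, 0, 0, 0], [85, 0, 0, -2, 0, 0, 0], [85, 0, 0, -3, 0, 0, 0], [85, 0, 4, -4, 0, 0, 0], [85, 0, 8, -4, 0, 0, 0], [85, 0, 12, -4, 0, 0, 0], [85, 0, 15, -4, 0, 0, 0], [85, 0, 16, -4, 0, 0, 0], [85, 0, 16, -4, 0, 0, 0], [85, 0, 16, -4, 0, 0, 0]]])

```text
time_s: 20.75
tool_pos: [0.5042, 0.0459, 0.1551]
eef_rot: [0.001, -0.077, 0.997, 0.0]
force: [1.4, 2.0, -0.5]
gripper_width: 0.0852
grip_force: 0.0
```

```bash
cat >> h.py <<'E'
def onstand(k,z,a={}):
    print(k,"on stand",*[(v[0].round(4),round(v[1]),round(v[2])) for v in (fit(n,cams.read_camera(n),k,(.559,-.2985),z,**a) for n in("top","scene"))])
E
python3 - <<'E'
from h import *
for k in("blue","terra","washer"):locate(k)
onstand("green",.026)
go([.5695,.211,.06])
E
```

```text
blue (array([0.4486, 0.2037]), 21, 311) (array([0.448 , 0.2062]), 20, 217)
terra (array([0.5701, 0.2118]), 32, 400) (array([0.5696, 0.2137]), 10, 268)
washer (array([0.6444, 0.0887]), 310, 702) (array([0.6484, 0.0726]), 7, 149)
green on stand (array([ 0.5601, -0.3003]), 72, 283) (array([ 0.5591, -0.2989]), 142, 483)
t 21.15 units [-3.58  6.28  3.78] [-0.    0.   -0.02] w 0.0849 f [-0.1  0.7 -0.9]
```

Emit:
step_arm(plan=[[[85, -1.0, 1.7, 1, 0, 0, 0], [85, -2.0, 3.4, 2, 0, 0, 0], [85, -3.0, 5.1, 2.8, 0, 0, 0], [85, -3.58, 6.28, 3.6, 0, 0, 0], [85, -3.58, 6.28, 4.6, 0, 0, 0], [85, -3.58, 6.28, 5.6, 0, 0, 0], [85, -3.58, 6.28, 6.4, 0, 0, 0], [85, -3.58, 6.28, 6.8, 0, 0, 0], [85, -3.58, 6.28, 6.8, 0, 0, 0], [50, -3.58, 6.28, 6.8, 0, 0, 0], [50, -3.58, 6.28, 6.8, 0, 0, 0], [50, -3.58, 6.28, 6.8, 0, 0, 0], [50, -3.58, 6.28, 6.8, 0, 0, 0], [50, -3.58, 6.28, 6.8, 0, 0, 0], [50, -3.58, 6.28, 6.8, 0, 0, 0]]])

```text
time_s: 22.65
tool_pos: [0.5701, 0.213, -0.0136]
eef_rot: [0.001, -0.077, 0.997, 0.0]
force: [-0.5, -1.6, 5.9]
gripper_width: 0.0556
grip_force: 62.2
```

```bash
python3 -c "
from h import *
go([.5586,-.2995,.13])"
```

```text
t 22.65 units [  3.6  -20.18  -5.76] [0.   0.03 0.  ] w 0.0556 f [-0.5 -1.6  5.9]
```

Emit:
step_arm(plan=[[[50, 0, 0, -1, 0, 0, 0], [50, 0, 0, -3, 0, 0, 0], [50, 0, 0, -5, 0, 0, 0], [50, 0.3, -1.5, -5.9, 0, 0, 0], [50, 0.6, -3.4, -5.9, 0, 0, 0], [50, 1, -5.3, -5.9, 0, 0, 0], [50, 1.3, -7.2, -5.9, 0, 0, 0], [50, 1.7, -9.1, -5.9, 0, 0, 0], [50, 2, -11, -5.9, 0, 0, 0], [50, 2.4, -12.9, -5.9, 0, 0, 0], [50, 2.7, -14.8, -5.9, 0, 0, 0], [50, 3.0, -16.7, -5.9, 0, 0, 0], [50, 3.3, -18.6, -5.9, 0, 0, 0], [50, 3.6, -20.18, -5.8, 0, 0, 0], [50, 3.6, -20.18, -5.8, 0, 0, 0], [50, 3.6, -20.18, -5.8, 0, 0, 0], [50, 3.6, -20.18, -5.8, 0, 0, 0]]])

```text
time_s: 24.35
tool_pos: [0.5583, -0.2979, 0.13]
eef_rot: [0.0, -0.078, 0.997, 0.0]
force: [0.3, 0.2, -0.9]
gripper_width: 0.0555
grip_force: 63.9
```

```bash
python3 - <<'E'
from h import *
go([.5586,-.2995,.13]);held_col("terra",.018)
E
```

```text
t 24.35 units [-0.   -0.06 -0.  ] [0.01 0.01 0.02] w 0.0555 f [ 0.3  0.2 -0.9]
terra tcp [ 0.5583 -0.2979  0.13  ] held at [ 0.559  -0.2976  0.1488] offset mm [ 0.7  0.3 18.9] cost 175 [601, 249]
```

Emit:
step_arm(plan=[[[50, 0, -0.05, 0, 0, 0, 0], [50, 0, -0.05, 0.6, 0, 0, 0], [50, 0, -0.05, 1.2, 0, 0, 0], [50, 0, -0.05, 1.6, 0, 0, 0], [50, 0, -0.05, 2.0, 0, 0, 0], [50, 0, -0.05, 2.3, 0, 0, 0], [50, 0, -0.05, 2.6, 0, 0, 0], [50, 0, -0.05, 2.9, 0, 0, 0], [50, 0, -0.05, 2.9, 0, 0, 0], [50, 0, -0.05, 2.9, 0, 0, 0]]])

```text
time_s: 25.45
tool_pos: [0.5583, -0.3002, 0.0569]
eef_rot: [0.0, -0.078, 0.997, 0.0]
force: [2.3, 2.4, -2.0]
gripper_width: 0.0559
grip_force: 63.7
```

Emit:
step_arm(plan=[[[50, -0.02, 0.03, 0.5, 0, 0, 0], [50, -0.02, 0.03, 0.9, 0, 0, 0], [50, -0.02, 0.03, 1.2, 0, 0, 0], [50, -0.02, 0.03, 1.35, 0, 0, 0], [50, -0.02, 0.03, 1.35, 0, 0, 0], [50, -0.02, 0.03, 1.35, 0, 0, 0], [60, -0.02, 0.03, 1.35, 0, 0, 0], [70, -0.02, 0.03, 1.35, 0, 0, 0], [85, -0.02, 0.03, 1.35, 0, 0, 0], [85, -0.02, 0.03, 1.35, 0, 0, 0], [85, 0, 0, 0, 0, 0, 0], [85, 0, 0, -2, 0, 0, 0], [85, 0, 0, -3, 0, 0, 0], [85, 0, 4, -4, 0, 0, 0], [85, 0, 8, -4, 0, 0, 0], [85, 0, 12, -4, 0, 0, 0], [85, 0, 15, -4, 0, 0, 0], [85, 0, 16, -4, 0, 0, 0], [85, 0, 16, -4, 0, 0, 0], [85, 0, 16, -4, 0, 0, 0]]])

```text
time_s: 27.45
tool_pos: [0.5037, 0.0452, 0.1562]
eef_rot: [0.0, -0.077, 0.997, 0.0]
force: [0.6, 0.0, -0.4]
gripper_width: 0.0848
grip_force: 0.0
```

```bash
python3 - <<'E'
from h import *
for k in("blue","washer"):locate(k)
onstand("terra",.038)
go([.448,.203,-.015])
E
```

```text
blue (array([0.4486, 0.2039]), 20, 312) (array([0.448 , 0.2062]), 21, 217)
washer (array([0.6232, 0.0905]), 296, 704) (array([0.6484, 0.0726]), 7, 149)
terra on stand (array([ 0.5588, -0.3006]), 42, 371) (array([ 0.558 , -0.2987]), 119, 526)
t 27.75 units [1.25 6.71 6.83] [-0.01  0.   -0.01] w 0.0849 f [-0.4  0.3  0.4]
```

Emit:
step_arm(plan=[[[85, 0.4, 1.8, 1, 0, 0, 0], [85, 0.7, 3.6, 2, 0, 0, 0], [85, 1, 5.4, 2.8, 0, 0, 0], [85, 1.25, 6.71, 3.6, 0, 0, 0], [85, 1.25, 6.71, 4.6, 0, 0, 0], [85, 1.25, 6.71, 5.6, 0, 0, 0], [85, 1.25, 6.71, 6.4, 0, 0, 0], [85, 1.25, 6.71, 6.83, 0, 0, 0], [85, 1.25, 6.71, 6.83, 0, 0, 0], [50, 1.25, 6.71, 6.83, 0, 0, 0], [50, 1.25, 6.71, 6.83, 0, 0, 0], [50, 1.25, 6.71, 6.83, 0, 0, 0], [50, 1.25, 6.71, 6.83, 0, 0, 0], [50, 1.25, 6.71, 6.83, 0, 0, 0], [50, 1.25, 6.71, 6.83, 0, 0, 0]]])

```text
time_s: 29.25
tool_pos: [0.4485, 0.2043, -0.0135]
eef_rot: [0.001, -0.077, 0.997, 0.0]
force: [-2.1, -1.7, 8.5]
gripper_width: 0.0555
grip_force: 61.8
```

```bash
python3 -c "
from h import *
go([.5583,-.2990,.13])"
```

```text
t 29.25 units [ -1.26 -20.57  -5.75] [ 0.01  0.02 -0.  ] w 0.0555 f [-2.1 -1.7  8.5]
```

Emit:
step_arm(plan=[[[50, 0, 0, -1, 0, 0, 0], [50, 0, 0, -3, 0, 0, 0], [50, 0, 0, -5, 0, 0, 0], [50, -0.1, -1.5, -5.9, 0, 0, 0], [50, -0.2, -3.4, -5.9, 0, 0, 0], [50, -0.3, -5.3, -5.9, 0, 0, 0], [50, -0.4, -7.2, -5.9, 0, 0, 0], [50, -0.5, -9.1, -5.9, 0, 0, 0], [50, -0.6, -11, -5.9, 0, 0, 0], [50, -0.8, -12.9, -5.9, 0, 0, 0], [50, -0.9, -14.8, -5.9, 0, 0, 0], [50, -1, -16.7, -5.9, 0, 0, 0], [50, -1.2, -18.6, -5.9, 0, 0, 0], [50, -1.26, -20.57, -5.8, 0, 0, 0], [50, -1.26, -20.57, -5.8, 0, 0, 0], [50, -1.26, -20.57, -5.8, 0, 0, 0], [50, -1.26, -20.57, -5.8, 0, 0, 0]]])

```text
time_s: 30.95
tool_pos: [0.5581, -0.2977, 0.1303]
eef_rot: [0.0, -0.078, 0.997, 0.0]
force: [-0.1, 0.6, -0.5]
gripper_width: 0.055
grip_force: 64.1
```

```bash
python3 - <<'E'
from h import *
go([.5583,-.2990,.13]);held_col("blue",.018)
E
```

```text
t 30.95 units [-0.   -0.05  0.01] [0.01 0.01 0.01] w 0.055 f [-0.1  0.6 -0.5]
blue tcp [ 0.5581 -0.2977  0.1303] held at [ 0.5561 -0.2959  0.146 ] offset mm [-2.   1.8 15.7] cost 198 [501, 131]
```

Emit:
step_arm(plan=[[[50, -0.02, -0.04, 0, 0, 0, 0], [50, -0.02, -0.04, 0.6, 0, 0, 0], [50, -0.02, -0.04, 1.2, 0, 0, 0], [50, -0.02, -0.04, 1.6, 0, 0, 0], [50, -0.02, -0.04, 2.0, 0, 0, 0], [50, -0.02, -0.04, 2.3, 0, 0, 0], [50, -0.02, -0.04, 2.6, 0, 0, 0], [50, -0.02, -0.04, 2.9, 0, 0, 0], [50, -0.02, -0.04, 2.9, 0, 0, 0], [50, -0.02, -0.04, 2.9, 0, 0, 0]]])

```text
time_s: 32.05
tool_pos: [0.5587, -0.2999, 0.0575]
eef_rot: [0.0, -0.077, 0.997, -0.0]
force: [-0.9, -0.5, -0.6]
gripper_width: 0.0553
grip_force: 64.1
```

Emit:
step_arm(plan=[[[50, 0, 0, 0.4, 0, 0, 0], [50, 0, 0, 0.7, 0, 0, 0], [50, 0, 0, 0.88, 0, 0, 0], [50, 0, 0, 0.88, 0, 0, 0], [50, 0, 0, 0.88, 0, 0, 0], [60, 0, 0, 0.88, 0, 0, 0], [70, 0, 0, 0.88, 0, 0, 0], [85, 0, 0, 0.88, 0, 0, 0], [85, 0, 0, 0.88, 0, 0, 0], [85, 0, 0, -1, 0, 0, 0], [85, 0, 0, -3, 0, 0, 0], [85, 0, 4, -4, 0, 0, 0], [85, 0, 8, -4, 0, 0, 0], [85, 0, 12, -4, 0, 0, 0], [85, 0, 15, -4, 0, 0, 0], [85, 0, 16, -4, 0, 0, 0], [85, 0, 16, -4, 0, 0, 0], [85, 0, 16, -4, 0, 0, 0]]])

```text
time_s: 33.85
tool_pos: [0.5044, 0.0461, 0.1566]
eef_rot: [0.001, -0.077, 0.997, 0.0]
force: [1.6, 0.7, -0.1]
gripper_width: 0.085
grip_force: 0.0
```

```bash
python3 - <<'E'
from h import *
locate("washer")
onstand("blue",.050)
S=cams.read_camera('scene');s=6
r,c=proj('scene',[.559,-.2985,.05])[0];r,c=int(r),int(c)
A=cv2.resize(S[r-35:r+35,c-40:c+26,::-1],None,fx=s,fy=s,interpolation=cv2.INTER_CUBIC)
r,c=proj('scene',[.49,.345,.01])[0];r,c=int(r),int(c);print("clip crop centre",r,c)
B=cv2.resize(S[r-35:r+35,c-33:c+33,::-1],None,fx=s,fy=s,interpolation=cv2.INTER_CUBIC)
cv2.imwrite('pics/s6.png',np.hstack([A,B]))
go([.6483,.070,.06])
E
```

```text
washer (array([0.6346, 0.0863]), 303, 704) (array([0.6484, 0.0726]), 7, 149)
blue on stand (array([ 0.5577, -0.3009]), 227, 543) (array([ 0.559 , -0.2972]), 220, 627)
clip crop centre 156 361
t 34.1 units [-5.82  0.15  3.86] [-0.    0.    0.01] w 0.085 f [-0.1  0.   0.6]
```

View pics/s6.png

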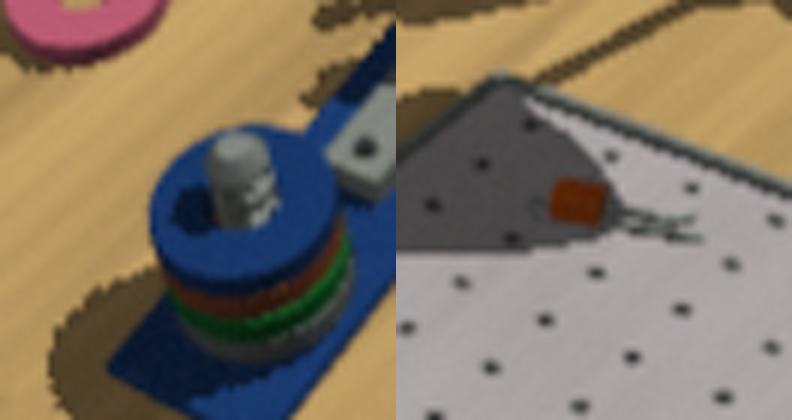

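All four wheels lie flat on the stand (blue, terracotta, green, grey from the top; left crop around 250, 215). The clip lies by the tray corner: orange grip at crop (578, 200), legs pointing right. Next, the washer.

Emit:
step_arm(plan=[[[85, -2, 0.05, 1, 0, 0, 0], [85, -3.8, 0.1, 2, 0, 0, 0], [85, -5.4, 0.15, 2.8, 0, 0, 0], [85, -5.82, 0.15, 3.6, 0, 0, 0], [75, -5.82, 0.15, 4.6, 0, 0, 0], [70, -5.82, 0.15, 5.6, 0, 0, 0], [65, -5.82, 0.15, 6.3, 0, 0, 0], [65, -5.82, 0.15, 6.67, 0, 0, 0], [65, -5.82, 0.15, 6.67, 0, 0, 0], [35, -5.82, 0.15, 6.67, 0, 0, 0], [35, -5.82, 0.15, 6.67, 0, 0, 0], [35, -5.82, 0.15, 6.67, 0, 0, 0], [35, -5.82, 0.15, 6.67, 0, 0, 0], [35, -5.82, 0.15, 6.67, 0, 0, 0], [35, -5.82, 0.15, 6.67, 0, 0, 0]]])

```text
time_s: 35.6
tool_pos: [0.6482, 0.0705, -0.0104]
eef_rot: [0.0, -0.078, 0.997, 0.0]
force: [-0.7, -0.2, -0.1]
gripper_width: 0.0347
grip_force: 0.0
```

```bash
python3 -c "
from h import *
go([.5583,-.2990,.13])"
```

```text
t 35.6 units [  5.83 -14.05  -5.62] [0.   0.   0.01] w 0.0347 f [-0.7 -0.2 -0.1]
```

Emit:
step_arm(plan=[[[65, 0, 0, 0, 0, 0, 0], [65, 0, 0, 0, 0, 0, 0], [65, 0, 0, 0, 0, 0, 0], [65, 0, 0, 0.2, 0, 0, 0], [65, 0, 0, 0.2, 0, 0, 0], [35, 0, 0, 0.2, 0, 0, 0], [35, 0, 0, 0.2, 0, 0, 0], [35, 0, 0, 0.2, 0, 0, 0], [35, 0, 0, 0.2, 0, 0, 0], [35, 0, 0, 0.2, 0, 0, 0]]])

```text
time_s: 36.6
tool_pos: [0.6482, 0.0703, -0.0151]
eef_rot: [0.0, -0.077, 0.997, 0.0]
force: [-2.4, 0.4, 5.5]
gripper_width: 0.0384
grip_force: 59.7
```

```bash
python3 -c "
from h import *
go([.5583,-.2990,.13])
print([ (k:=fit('scene',cams.read_camera('scene'),'washer',(.6483,.072),.004,ro=.022,h=.006))[0],k[1:]])"
```

```text
t 36.6 units [  5.83 -14.04  -5.8 ] [0. 0. 0.] w 0.0384 f [-2.4  0.4  5.5]
[array([0.64882489, 0.07151034]), (np.float64(77.70460739401712), np.float64(69.00000000000003))]
```

Emit:
step_arm(plan=[[[35, 0, 0, -1, 0, 0, 0], [35, 0, 0, -3, 0, 0, 0], [35, 0, 0, -5, 0, 0, 0], [35, 0.6, -1.2, -5.8, 0, 0, 0], [35, 1.2, -3, -5.8, 0, 0, 0], [35, 2, -4.8, -5.8, 0, 0, 0], [35, 2.8, -6.6, -5.8, 0, 0, 0], [35, 3.6, -8.4, -5.8, 0, 0, 0], [35, 4.4, -10.2, -5.8, 0, 0, 0], [35, 5.1, -12, -5.8, 0, 0, 0], [35, 5.83, -14.04, -5.8, 0, 0, 0], [35, 5.83, -14.04, -5.8, 0, 0, 0], [35, 5.83, -14.04, -5.8, 0, 0, 0], [35, 5.83, -14.04, -5.8, 0, 0, 0]]])

```text
time_s: 38.05
tool_pos: [0.5587, -0.2974, 0.1291]
eef_rot: [0.0, -0.078, 0.997, 0.001]
force: [0.3, 0.5, 0.2]
gripper_width: 0.0381
grip_force: 60.3
```

```bash
python3 - <<'E'
from h import *
go([.5585,-.2990,.13]);held_col("washer",.019,dict(ro=.022,h=.006))
E
```

```text
t 38.05 units [ 0.02 -0.06 -0.04] [0.01 0.   0.02] w 0.0381 f [0.3 0.5 0.2]
washer tcp [ 0.5587 -0.2974  0.1291] held at [ 0.5972 -0.3003  0.1644] offset mm [38.6 -2.8 35.3] cost 1893 [1289, 1134]
```

Emit:
step_arm(plan=[[[35, 0, -0.04, 0, 0, 0, 0], [35, 0, -0.04, 0.6, 0, 0, 0], [35, 0, -0.04, 1.2, 0, 0, 0], [35, 0, -0.04, 1.6, 0, 0, 0], [35, 0, -0.04, 2.0, 0, 0, 0], [35, 0, -0.04, 2.3, 0, 0, 0], [35, 0, -0.04, 2.6, 0, 0, 0], [35, 0, -0.04, 2.9, 0, 0, 0], [35, 0, -0.04, 2.9, 0, 0, 0], [35, 0, -0.04, 2.9, 0, 0, 0]]])

```text
time_s: 39.15
tool_pos: [0.5584, -0.3, 0.0569]
eef_rot: [0.0, -0.077, 0.997, -0.0]
force: [0.1, -0.4, -0.3]
gripper_width: 0.0384
grip_force: 60.3
```

Emit:
step_arm(plan=[[[35, 0, 0, 0.2, 0, 0, 0], [35, 0, 0, 0.36, 0, 0, 0], [35, 0, 0, 0.36, 0, 0, 0], [50, 0, 0, 0.36, 0, 0, 0], [60, 0, 0, 0.36, 0, 0, 0], [60, 0, 0, 0.36, 0, 0, 0], [70, 0, 0, -1, 0, 0, 0], [70, 0, 0, -3, 0, 0, 0], [70, 0, 3, -4, 0, 0, 0], [70, 0, 7, -4, 0, 0, 0], [70, 0, 11, -4, 0, 0, 0], [70, 0, 13, -4, 0, 0, 0], [70, 0, 13, -4, 0, 0, 0], [70, 0, 13, -4, 0, 0, 0]]])

```text
time_s: 40.55
tool_pos: [0.5121, -0.0044, 0.1568]
eef_rot: [0.001, -0.077, 0.997, 0.0]
force: [1.5, 0.7, 0.8]
gripper_width: 0.0699
grip_force: 0.0
```

```bash
python3 - <<'E'
from h import *
onstand("washer",.062,dict(ro=.022,h=.006))
S=cams.read_camera('scene');T=cams.read_camera('top');np.savez('im3.npz',S=S,T=T)
s=6;r,c=proj('scene',[.559,-.2985,.06])[0];r,c=int(r),int(c)
A=cv2.resize(S[r-33:r+33,c-22:c+22,::-1],None,fx=s,fy=s,interpolation=cv2.INTER_CUBIC)
B=ortho("top",.004,.44,.57,.28,.41,.13/396,T);C=ortho("scene",.004,.44,.57,.28,.41,.13/396,S)
B=np.clip(B.astype(float)*1.6,0,255).astype(np.uint8)
O=np.hstack([A[:396],B[:396,:]]);cv2.imwrite('pics/s7.png',np.hstack([cv2.resize(A[:396],(264,396))[:, :],cv2.resize(B,(268,396))*0+0]) if 0 else cv2.resize(np.hstack([A[:396],B[:396,:396]]),None,fx=1,fy=1))
# orange grip fit in both
for n,im in(("top",T),("scene",S)):
    H=cv2.cvtColor(im,cv2.COLOR_RGB2HSV).astype(int)
    m=((H[...,0]<16)&(H[...,1]>150)).astype(np.uint8)
    r,c=proj(n,[.483,.342,.01])[0];r,c=int(r),int(c)
    w=m[r-20:r+20,c-20:c+20];M=cv2.moments(w,True);print(n,M["m00"],(r-20+M["m01"]/M["m00"],c-20+M["m10"]/M["m00"]))
E
```

```text
washer on stand (array([ 0.5597, -0.3005]), 897, 1140) (array([ 0.5574, -0.298 ]), 644, 893)
top 72.0 (228.34722222222223, 199.80555555555554)
scene 53.0 (154.0566037735849, 357.79245283018867)
```

View pics/s7.png

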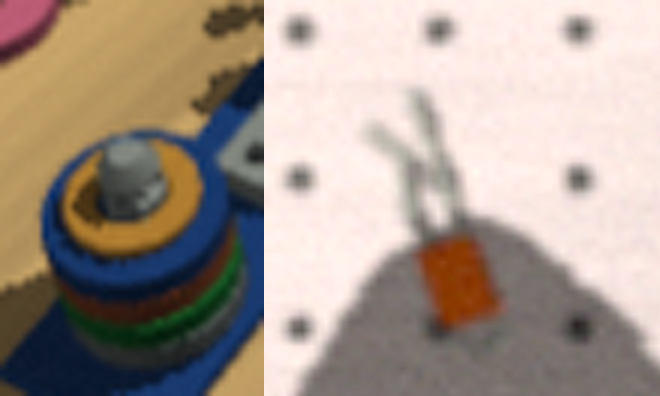

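The washer lies flat on top of the stack (left crop around 135, 195). The clip lies flat with its straight leg on the right, tip at (418, 92), and the flare on the left. I measure the orange grip.

```bash
python3 - <<'E'
from h import *
d=np.load('im3.npz')
print("tri grip centre",tri(("top",(228.347,199.806)),("scene",(154.057,357.793))))
D=[]
for n,im in(("top",d['T']),("scene",d['S'])):
    H=cv2.cvtColor(im,cv2.COLOR_RGB2HSV).astype(int)
    m=(((H[...,0]<16)|(H[...,0]>174))&(H[...,1]>130)).astype(float)
    r,c=proj(n,[.483,.342,.01])[0];w=(int(c)-16,int(r)-16,32,32)
    g=m[w[1]:w[1]+32,w[0]:w[0]+32];D.append((n,w,cv2.GaussianBlur(g,(0,0),.8)));print(n,g.sum())
def f(q,U=6,ret=False):
    x,y,a=.48+q[0]/1e3,.342+q[1]/1e3,np.radians(18+q[2]*2)
    tot=0
    for n,w,g in D:
        P=[[x+u*np.cos(a)-v*np.sin(a),y+u*np.sin(a)+v*np.cos(a),z] for u in(-.013,.013) for v in(-.009,.009) for z in(.004,.020)]
        q2=((proj(n,P)[:,::-1]-w[:2]+.5)*U-.5).astype(np.float32)
        im=np.zeros((32*U,32*U),np.uint8);cv2.fillConvexPoly(im,cv2.convexHull(q2).round().astype(np.int32),255)
        im=cv2.GaussianBlur(cv2.resize(im,(32,32),interpolation=cv2.INTER_AREA)/255.,(0,0),.8)
        tot+=((im-g)**2).sum()
    return tot
for s in([0,0,0],[3,-3,3],[-3,3,-3]):
    r=minimize(f,s,method="Nelder-Mead",options=dict(initial_simplex=np.array(s)+np.vstack([np.zeros(3),5*np.eye(3)]),xatol=.1,fatol=.02))
    print("grip",.48+r.x[0]/1e3,.342+r.x[1]/1e3,"yaw",18+2*r.x[2],r.fun)
x,y=.48+r.x[0]/1e3,.342+r.x[1]/1e3
t=np.array([.5398-.0005,.3595]);print("tip-based yaw",np.degrees(np.arctan2(t[1]-y,t[0]-x))+4.5,np.hypot(t[1]-y,t[0]-x))
go([x,y-.0015,.06],180+19)
E
```

```text
tri grip centre (array([0.47726087, 0.34369329, 0.01296075]), np.float64(0.0006402889659094979))
top 75.0
scene 57.0
grip 0.47701401153608497 0.3438515915385411 yaw 22.280632089421122 6.777954329433033
grip 0.4774504325856492 0.3438123601091184 yaw 22.258460840431958 7.204943291502679
grip 0.4770189741419265 0.3440575112198963 yaw 22.90417401204423 7.003604257335995
tip-based yaw 18.425563734582944 0.06416694352747096
t 40.75 units [-0.78 13.95  3.87] [-0.    0.01 -1.66] w 0.0703 f [ 0.1 -0.7  0. ]
```

Emit:
step_arm(plan=[[[60, -0.1, 1.8, 0.5, 0, 0, -0.3], [60, -0.2, 3.6, 1, 0, 0, -0.6], [60, -0.3, 5.4, 1.5, 0, 0, -0.9], [60, -0.4, 7.2, 2, 0, 0, -1.2], [60, -0.5, 9, 2.4, 0, 0, -1.5], [55, -0.6, 10.8, 2.8, 0, 0, -1.7], [50, -0.7, 12.6, 3.2, 0, 0, -1.94], [45, -0.78, 13.95, 3.6, 0, 0, -1.94], [45, -0.78, 13.95, 4.4, 0, 0, -1.94], [45, -0.78, 13.95, 5.2, 0, 0, -1.94], [45, -0.78, 13.95, 5.2, 0, 0, -1.94], [45, -0.78, 13.95, 5.2, 0, 0, -1.94]]])

```text
time_s: 41.95
tool_pos: [0.479, 0.3398, 0.0262]
eef_rot: [-0.0, -0.177, 0.984, -0.0]
force: [0.2, 1.1, 0.2]
gripper_width: 0.0446
grip_force: 0.0
```

```bash
python3 -c "
from h import *
go([.477,.3425,-.012],200.5)
print(tri(*[(n,p) for n,p in (('top',(228.347,199.806)),('scene',(154.057,357.793)))])[0].round(4))
S=cams.read_camera('scene');d=np.load('im3.npz')['S'];print('legs changed',np.abs(S[145:165,366:378].astype(int)-d[145:165,366:378]).mean())"
```

```text
t 41.95 units [0.04 0.13 1.53] [-0.01 -0.   -0.02] w 0.0446 f [0.2 1.1 0.2]
[0.4773 0.3437 0.013 ]
legs changed 2.361111111111111
```

Emit:
step_arm(plan=[[[45, 0.04, 0.11, 0.6, 0, 0, 0], [45, 0.04, 0.11, 1.1, 0, 0, 0], [45, 0.04, 0.11, 1.5, 0, 0, 0], [45, 0.04, 0.11, 1.5, 0, 0, 0], [30, 0.04, 0.11, 1.5, 0, 0, 0], [20, 0.04, 0.11, 1.5, 0, 0, 0], [8, 0.04, 0.11, 1.5, 0, 0, 0], [8, 0.04, 0.11, 1.5, 0, 0, 0], [8, 0.04, 0.11, 1.5, 0, 0, 0], [8, 0.04, 0.11, 1.5, 0, 0, 0]]])

```text
time_s: 43.0
tool_pos: [0.4764, 0.3439, -0.0107]
eef_rot: [0.0, -0.178, 0.984, 0.0]
force: [-0.7, -0.0, 6.1]
gripper_width: 0.0161
grip_force: 59.3
```

The clip is gripped. I lift it, carry it to the robot side of the arbor and align it with the stand's yaw.

```bash
python3 -c "
from h import *
go([.4688,-.3083,.12])"
```

```text
t 43.0 units [  9.42 -24.32  -5.25] [0.   0.01 1.94] w 0.0161 f [-0.7 -0.   6.1]
```

Emit:
step_arm(plan=[[[8, 0, 0, -1, 0, 0, 0], [8, 0, 0, -3, 0, 0, 0], [8, 0.3, -0.6, -5, 0, 0, 0.2], [8, 0.9, -2.3, -5.25, 0, 0, 0.4], [8, 1.5, -4, -5.25, 0, 0, 0.6], [8, 2.2, -5.7, -5.25, 0, 0, 0.8], [8, 2.9, -7.4, -5.25, 0, 0, 1], [8, 3.5, -9.1, -5.25, 0, 0, 1.2], [8, 4.2, -10.8, -5.25, 0, 0, 1.4], [8, 4.8, -12.5, -5.25, 0, 0, 1.6], [8, 5.5, -14.2, -5.25, 0, 0, 1.8], [8, 6.1, -15.9, -5.25, 0, 0, 1.94], [8, 6.8, -17.6, -5.25, 0, 0, 1.94], [8, 7.5, -19.3, -5.25, 0, 0, 1.94], [8, 8.1, -21, -5.25, 0, 0, 1.94], [8, 8.8, -22.7, -5.25, 0, 0, 1.94], [8, 9.42, -24.32, -5.25, 0, 0, 1.94], [8, 9.42, -24.32, -5.25, 0, 0, 1.94], [8, 9.42, -24.32, -5.25, 0, 0, 1.94], [8, 9.42, -24.32, -5.25, 0, 0, 1.94]]])

```text
time_s: 45.0
tool_pos: [0.4686, -0.307, 0.1196]
eef_rot: [-0.0, -0.078, 0.997, 0.001]
force: [0.3, -0.4, -1.9]
gripper_width: 0.0162
grip_force: 58.8
```

```bash
python3 -c "
from h import *
cams.read_camera('top')
go([.4688,-.3083,.0578])"
```

```text
t 45.05 units [ 0.01 -0.07  2.48] [ 0.01 -0.    0.02] w 0.0156 f [-0.3  1.2 -0.8]
```

Emit:
step_arm(plan=[[[8, 0.01, -0.05, 1, 0, 0, 0], [8, 0.01, -0.05, 2, 0, 0, 0], [8, 0.01, -0.05, 2.46, 0, 0, 0], [8, 0.01, -0.05, 2.46, 0, 0, 0], [8, 0.01, -0.05, 2.46, 0, 0, 0]]])

```text
time_s: 45.55
tool_pos: [0.469, -0.3093, 0.0591]
eef_rot: [0.0, -0.078, 0.997, -0.0]
force: [-0.5, 0.3, 0.2]
gripper_width: 0.0162
grip_force: 58.8
```

```bash
python3 - <<'E'
from h import *
for i in range(3): cams.read_camera('top')
go([.4688,-.3083,.0578]); p=read_state()['tool_pos'];print(p)
S=cams.read_camera('scene');T=cams.read_camera('top');np.savez('im4.npz',S=S,T=T)
th=np.radians(YAW);X=np.array([np.cos(th),np.sin(th),0]);Y=np.array([-X[1],X[0],0]);out=[]
q=p-Y*.005+[0,0,.0172]   # leg axis at clip x=-35
for n,im,s in(("scene",S,7),("top",T,7)):
    J=np.clip(cv2.resize(im[:,:,::-1],None,fx=s,fy=s,interpolation=cv2.INTER_CUBIC).astype(float)*1.4+10,0,255).astype(np.uint8)
    def dot(P,c):
        r,cc=proj(n,P)[0];cv2.circle(J,(int((cc+.5)*s),int((r+.5)*s)),2,c,-1)
    for u in(13,33,48,63): dot(q+X*u*.001,(0,0,255))
    for z in(.051,.063,.075): dot(np.array([*ARB,z])-X*.01,(255,0,255))
    dot([*ARB,.0887],(0,255,0))
    r,cc=proj(n,[.53,-.3,.075])[0];r,cc=int(r*s),int(cc*s);out.append(J[r-230:r+230,cc-200:cc+200])
cv2.imwrite('pics/s8.png',np.hstack(out))
E
```

```text
t 45.7 units [0.01 0.07 0.07] [-0.01  0.02  0.01] w 0.0162 f [ 0.1  0.5 -0.4]
[ 0.46934111 -0.30996249  0.05967572]
```

View pics/s8.png

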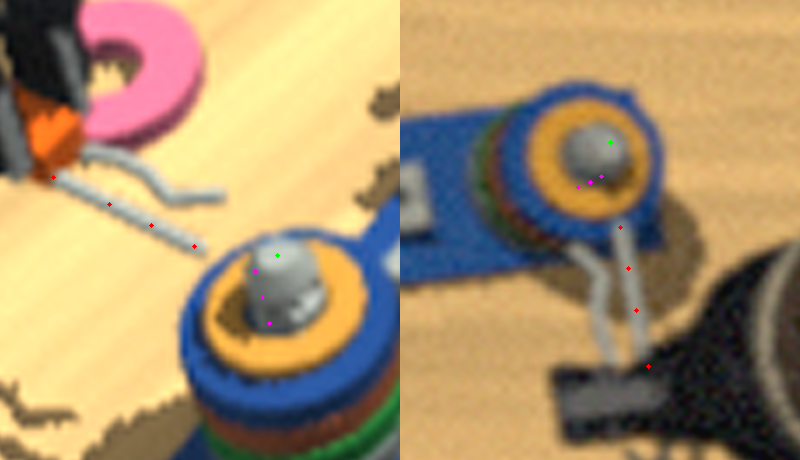

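The red dots (predicted leg) lie on the leg in both views. The arbor's top looks slightly left of my marker in the top view (597, 150 against 610, 143), so I compute leg against arbor numerically.

```bash
cat > leg.py <<'E'
from h import *
th=np.radians(YAW);X=np.array([np.cos(th),np.sin(th),0]);Y=np.array([-X[1],X[0],0])
def grey(im): 
    H=cv2.cvtColor(im,cv2.COLOR_RGB2HSV).astype(int); return (H[...,1]<75)&(H[...,2]>60)
def arbor(n,im):
    r,c=proj(n,[*ARB,.078])[0];w=(int(c)-14,int(r)-14,28,28);g=grey(im)[w[1]:w[1]+28,w[0]:w[0]+28].astype(float)
    yy,xx=np.mgrid[:28,:28];g[np.hypot(xx-14,yy-14)>(8 if n=="top" else 10)]=0
    t=np.linspace(0,6.28,40);U=6
    def f(q):
        P=[[ARB[0]+q[0]/1e3+R*np.cos(a),ARB[1]+q[1]/1e3+R*np.sin(a),z] for R,z in((.01,.068),(.01,.0827),(.0055,.0887)) for a in t]
        im=np.zeros((28*U,28*U),np.uint8);cv2.fillConvexPoly(im,cv2.convexHull(((proj(n,P)[:,::-1]-w[:2]+.5)*U-.5).astype(np.float32)).round().astype(np.int32),255)
        return ((cv2.resize(im,(28,28),interpolation=cv2.INTER_AREA)/255.-g)**2).sum()
    b=minimize(f,[0,0],method="Nelder-Mead",options=dict(initial_simplex=[[0,0],[4,0],[0,4]],xatol=.1,fatol=.05))
    return ARB+b.x/1e3,b.fun,g.sum()
def leg(n,im,p,dz=.0172):
    """pixel line of straight leg, back-projected onto the leg's height; stand-frame lateral y of the leg, yaw"""
    q=p-Y*.005+[0,0,dz]; g=np.clip(255-0,0,255); pts=[]
    H=cv2.cvtColor(im,cv2.COLOR_RGB2HSV).astype(float); s=cv2.GaussianBlur(110-H[...,1],(0,0),.5); s=np.clip(s,0,None).astype(np.float32)
    for u in np.arange(18,60,2):
        C=q+X*u*.001; v=np.arange(-5,5.1,.25)
        P=proj(n,[C+Y*a*.001 for a in v]).astype(np.float32)
        m=cv2.remap(s,P[:,1][None],P[:,0][None],cv2.INTER_LINEAR)[0]
        if m.sum()>50: pts.append((u-35,(m*v).sum()/m.sum()))
    pts=np.array(pts);k,b=np.polyfit(pts[:,0],pts[:,1],1)
    return "leg lateral error at clip x=0 %.2f mm, at x=28 %.2f, yaw %.2f deg"%(b,b+28*k,np.degrees(k)),len(pts)
E
python3 - <<'E'
from leg import *
d=np.load('im4.npz');p=np.array([.46934,-.30996,.05968])
for n,q in(("top","T"),("scene","S")):
    print(n,arbor(n,d[q]),leg(n,d[q],p))
d0=np.load('im3.npz');print([arbor(n,d0[q]) for n,q in(("top","T"),("scene","S"))])
E
```

```text
top (array([ 0.56041824, -0.29786839]), np.float64(26.50949634755863), np.float64(56.0)) ('leg lateral error at clip x=0 0.19 mm, at x=28 0.30, yaw 0.21 deg', 21)
scene (array([ 0.55985906, -0.29696745]), np.float64(44.19700115340254), np.float64(126.0)) ('leg lateral error at clip x=0 0.41 mm, at x=28 0.38, yaw -0.05 deg', 21)
[(array([ 0.55892211, -0.29799631]), np.float64(25.869727028066126), np.float64(63.0)), (array([ 0.55820791, -0.2948692 ]), np.float64(45.0243291041907), np.float64(127.0))]
```

Emit:
step_arm(plan=[[[8, 0, 0.11, 0.07, 0, 0, 0], [8, 0, 0.11, 0.07, 0, 0, 0], [8, -0.2, 0.11, 0.07, 0, 0, 0], [8, -0.4, 0.11, 0.07, 0, 0, 0], [8, -0.5, 0.11, 0.07, 0, 0, 0], [8, -0.6, 0.11, 0.07, 0, 0, 0], [8, -0.6, 0.11, 0.07, 0, 0, 0], [8, -0.6, 0.11, 0.07, 0, 0, 0]]])

```text
time_s: 46.6
tool_pos: [0.4829, -0.3046, 0.0566]
eef_rot: [-0.0, -0.077, 0.997, 0.0]
force: [-0.2, 0.1, -1.0]
gripper_width: 0.0165
grip_force: 58.8
```

```bash
python3 - <<'E'
from leg import *
for i in range(2):cams.read_camera('top')
s=read_state();p=s['tool_pos'];print(p,s['force'].round(1),s['gripper_width'])
S,T=cams.read_camera('scene'),cams.read_camera('top')
for n,im in(("top",T),("scene",S)): print(n,arbor(n,im)[0],leg(n,im,p))
d=p[:2]-np.array([.5595,-.2977]);print("xs,ys mm",d@X[:2]*1e3,d@Y[:2]*1e3)
E
```

```text
[ 0.48271701 -0.30469987  0.05668677] [ 0.3 -0.8 -0.1] 0.016009469911592283
top [ 0.56103242 -0.29807406] ('leg lateral error at clip x=0 0.01 mm, at x=28 0.14, yaw 0.27 deg', 21)
scene [ 0.55719024 -0.2963039 ] ('leg lateral error at clip x=0 0.37 mm, at x=28 0.06, yaw -0.64 deg', 21)
xs,ys mm -76.94576730482726 4.896390042712238
```

Emit:
step_arm(plan=[[[8, 0, 0, -0.04, 0, 0, 0], [8, -0.1, 0, -0.04, 0, 0, 0], [8, -0.2, 0, -0.04, 0, 0, 0], [8, -0.3, 0, -0.04, 0, 0, 0], [8, -0.4, 0, -0.04, 0, 0, 0], [8, -0.5, 0, -0.04, 0, 0, 0], [8, -0.5, 0, -0.04, 0, 0, 0]]])

```text
time_s: 47.5
tool_pos: [0.4958, -0.3025, 0.0577]
eef_rot: [0.0, -0.078, 0.997, 0.0]
force: [-0.3, 0.2, 0.2]
gripper_width: 0.016
grip_force: 58.8
```

Emit:
step_arm(plan=[[[8, -0.1, 0, 0, 0, 0, 0], [8, -0.2, 0, 0, 0, 0, 0], [8, -0.3, 0, 0, 0, 0, 0], [8, -0.4, 0, 0, 0, 0, 0], [8, -0.5, 0, 0, 0, 0, 0], [8, -0.5, 0, 0, 0, 0, 0]]])

```text
time_s: 48.1
tool_pos: [0.5081, -0.3004, 0.0577]
eef_rot: [0.0, -0.078, 0.997, 0.0]
force: [0.2, 1.3, -0.9]
gripper_width: 0.0163
grip_force: 58.8
```

Emit:
step_arm(plan=[[[8, -0.1, 0, 0, 0, 0, 0], [8, -0.2, 0, 0, 0, 0, 0], [8, -0.3, 0, 0, 0, 0, 0], [8, -0.4, 0, 0, 0, 0, 0], [8, -0.5, 0, 0, 0, 0, 0], [8, -0.61, 0, 0, 0, 0, 0], [8, -0.61, 0, 0, 0, 0, 0], [8, -0.61, 0, 0, 0, 0, 0]]])

```text
time_s: 48.9
tool_pos: [0.523, -0.2988, 0.0579]
eef_rot: [0.0, -0.077, 0.997, -0.0]
force: [0.2, -0.2, -0.3]
gripper_width: 0.0161
grip_force: 58.8
```

```bash
python3 - <<'E'
from leg import *
for i in range(4):
    S,T=cams.read_camera('scene'),cams.read_camera('top')
    s=read_state();p=s['tool_pos'];print(p,s['force'].round(1),s['gripper_width'])
np.savez('im5.npz',S=S,T=T)
for a in((.5595,-.2977),(.5585,-.299)):
    d=p[:2]-np.array(a);print("xs,ys mm",d@X[:2]*1e3,d@Y[:2]*1e3)
# orange grip in both views
for n,im in(("top",T),("scene",S)):
    H=cv2.cvtColor(im,cv2.COLOR_RGB2HSV).astype(int);m=((H[...,0]<16)&(H[...,1]>150)).astype(np.uint8)
    r,c=proj(n,p+[0,0,.022])[0];r,c=int(r),int(c);w=m[r-12:r+12,c-12:c+12];print(n,w.sum())
E
```

```text
[ 0.52264492 -0.29868774  0.05778283] [-1.   0.  -0.7] 0.016188816071582433
[ 0.5226367  -0.29859727  0.05779069] [-0.2 -0.3 -1.3] 0.015962478441774213
[ 0.5226656  -0.29851238  0.05780283] [ 0.9 -0.1 -1. ] 0.016034770073197722
[ 0.52267281 -0.29844325  0.05775887] [ 0.1 -0.4 -0.9] 0.016210737696952818
xs,ys mm -36.5030954781827 4.9313902219836345
xs,ys mm -35.31499835750163 6.06206490191119
top 24
scene 85
```

The clip is home by pose: the grip is 35–36 mm from the axis, and nothing blocked the leg. I release it and rise clear.

Emit:
step_arm(plan=[[[20, 0, 0, 0, 0, 0, 0], [30, 0, 0, 0, 0, 0, 0], [45, 0, 0, 0, 0, 0, 0], [45, 0, 0, 0, 0, 0, 0], [45, 0, 0, -1, 0, 0, 0], [45, 0, 0, -2.5, 0, 0, 0], [45, 0, 0, -4, 0, 0, 0], [45, 2, 4, -4, 0, 0, 0], [45, 4, 8, -4, 0, 0, 0], [45, 4, 10, -4, 0, 0, 0], [45, 4, 10, -4, 0, 0, 0], [45, 4, 10, -4, 0, 0, 0]]])

```text
time_s: 50.5
tool_pos: [0.3935, -0.0829, 0.1579]
eef_rot: [0.0, -0.077, 0.997, -0.0]
force: [1.6, 2.2, 0.6]
gripper_width: 0.0449
grip_force: 0.0
```

```bash
cat > clipfit.py <<'E'
from leg import *
def clipfit(S,T):
    D=[]
    for n,im in(("top",T),("scene",S)):
        H=cv2.cvtColor(im,cv2.COLOR_RGB2HSV).astype(int);m=(((H[...,0]<14)|(H[...,0]>174))&(H[...,1]>150)).astype(float)
        r,c=proj(n,[.524,-.2985,.08])[0];w=(int(c)-13,int(r)-13,26,26);g=m[w[1]:w[1]+26,w[0]:w[0]+26]
        print(n,"orange px",g.sum());D.append((n,w,cv2.GaussianBlur(g,(0,0),.8)))
    def f(q,U=6):
        x,y,z,a=.524+q[0]/1e3,-.2985+q[1]/1e3,.0805+q[2]/1e3,np.radians(YAW+q[3]*2);tot=0
        for n,w,g in D:
            P=[[x+u*np.cos(a)-v*np.sin(a),y+u*np.sin(a)+v*np.cos(a),z+k] for u in(-.013,.013) for v in(-.009,.009) for k in(-.008,.008)]
            im=np.zeros((26*U,26*U),np.uint8);cv2.fillConvexPoly(im,cv2.convexHull(((proj(n,P)[:,::-1]-w[:2]+.5)*U-.5).astype(np.float32)).round().astype(np.int32),255)
            tot+=((cv2.GaussianBlur(cv2.resize(im,(26,26),interpolation=cv2.INTER_AREA)/255.,(0,0),.8)-g)**2).sum()
        return tot
    r=minimize(f,np.zeros(4),method="Nelder-Mead",options=dict(initial_simplex=np.vstack([np.zeros(4),4*np.eye(4)]),xatol=.1,fatol=.02))
    q=r.x;c=np.array([.524+q[0]/1e3,-.2985+q[1]/1e3])-np.array([.5595,-.2977])
    print("grip in stand frame mm",c@X[:2]*1e3,c@Y[:2]*1e3,"z",80.5+q[2],"(leg",80.5+q[2]-5.5,") yaw err",2*q[3],"cost",r.fun)
E
python3 - <<'E'
from clipfit import *
S,T=cams.read_camera('scene'),cams.read_camera('top');np.savez('im6.npz',S=S,T=T)
clipfit(S,T)
print(read_state()['tool_pos'],[(np.round(a['position']).tolist(),round(a['conf'],2)) for n in('scene','top') for a in cams.recognise('clip',n)[:2]])
for n in('scene','top'):
    print(n,[(np.round(a['position']).tolist(),round(a['conf'],2)) for a in cams.recognise('rest_grip',n)[:1]],proj(n,[*(ARB+Y[:2]*.12),.066]).round(1),[(np.round(a['position']).tolist(),round(a['conf'],2)) for a in cams.recognise('lever_tip',n)[:1]],proj(n,[*(ARB+Y[:2]*.172),.104]).round(1))
E
```

```text
top orange px 96.0
scene orange px 149.0
grip in stand frame mm -37.51077990860198 4.262130029001396 z 72.87045525588029 (leg 67.37045525588029 ) yaw err 1.9720698265038459 cost 17.19948972396564
[ 0.39155295 -0.07960022  0.15765877] [([290.0, 207.0], 0.55), ([241.0, 263.0], 0.36), ([210.0, 446.0], 0.58)]
scene [([259.0, 259.0], 0.56)] [[258.  251.9]] [] [[229.7 264.1]]
top [([207.0, 392.0], 0.9)] [[205.5 403.1]] [([212.0, 384.0], 0.62)] [[205.7 385.5]]
```

The clip stays at the arbor: its grip is about 36 mm from the axis, drooping a little within the hole's play. Now the rest: I turn the tool 90° and go above the block.

```bash
python3 -c "
from h import *
go([.5405,-.1797,.12],98.85);print(read_state()['joints'].round(2))"
```

```text
t 50.9 units [-5.17 -4.61  1.51] [-0.    0.   14.99] w 0.0451 f [ 0.2 -0.2 -0. ]
[-0.01  0.09  0.11  2.16 -0.01  0.89  1.83]
```

Emit:
step_arm(plan=[[[60, 0, 0, 0, 0, 0, 1.4], [60, 0, 0, 0, 0, 0, 2.8], [60, -0.5, -0.5, 0, 0, 0, 4.2], [60, -1, -1, 0, 0, 0, 5.6], [60, -1.6, -1.5, 0, 0, 0, 7], [60, -2.2, -2, 0.3, 0, 0, 8.4], [60, -2.8, -2.5, 0.6, 0, 0, 9.8], [60, -3.4, -3, 0.9, 0, 0, 11.2], [60, -4, -3.5, 1.2, 0, 0, 12.6], [60, -4.6, -4, 1.5, 0, 0, 14], [60, -5.17, -4.61, 1.5, 0, 0, 15], [60, -5.17, -4.61, 1.5, 0, 0, 15], [60, -5.17, -4.61, 1.5, 0, 0, 15], [60, -5.17, -4.61, 1.5, 0, 0, 15]]])

```text
time_s: 52.3
tool_pos: [0.5393, -0.1783, 0.1199]
eef_rot: [-0.0, 0.65, 0.76, -0.0]
force: [-0.5, -0.5, 0.2]
gripper_width: 0.06
grip_force: 0.0
```

```bash
python3 -c "
from h import *
cams.read_camera('top')
go([.5405,-.1797,.027],98.85);print(read_state()['joints'].round(2))"
```

```text
t 52.35 units [-0.07  0.03  3.73] [-0.   -0.    0.02] w 0.0602 f [-0.1  0.7 -0.4]
[-0.04  0.42  0.36  1.85 -0.18  0.9   0.56]
```

Emit:
step_arm(plan=[[[60, -0.06, 0.03, 1, 0, 0, 0], [60, -0.06, 0.03, 2, 0, 0, 0], [60, -0.06, 0.03, 2.8, 0, 0, 0], [60, -0.06, 0.03, 3.4, 0, 0, 0], [60, -0.06, 0.03, 3.7, 0, 0, 0], [60, -0.06, 0.03, 3.7, 0, 0, 0], [40, -0.06, 0.03, 3.7, 0, 0, 0], [20, -0.06, 0.03, 3.7, 0, 0, 0], [20, -0.06, 0.03, 3.7, 0, 0, 0], [20, -0.06, 0.03, 3.7, 0, 0, 0]]])

```text
time_s: 53.35
tool_pos: [0.541, -0.18, 0.029]
eef_rot: [0.0, 0.65, 0.76, 0.0]
force: [-2.7, 0.4, 6.3]
gripper_width: 0.0281
grip_force: 60.2
```

Emit:
step_arm(plan=[[[20, -0.4, 0, 0, 0, 0, 0], [20, -0.9, 0, 0, 0, 0, 0], [20, -1.4, 0, 0, 0, 0, 0], [20, -1.9, 0, 0, 0, 0, 0], [20, -2.3, 0, 0, 0, 0, 0], [20, -2.6, 0, 0, 0, 0, 0], [20, -2.9, 0, 0, 0, 0, 0], [20, -3.0, 0, 0, 0, 0, 0], [20, -3.0, 0, 0, 0, 0, 0]]])

```text
time_s: 54.25
tool_pos: [0.5525, -0.2545, 0.029]
eef_rot: [0.0, 0.65, 0.76, 0.0]
force: [-3.2, -0.1, 6.0]
gripper_width: 0.0283
grip_force: 60.3
```

Emit:
step_arm(plan=[[[20, -0.08, 0, 0, 0, 0, 0], [20, -0.14, 0, 0, 0, 0, 0], [20, -0.18, 0, 0, 0, 0, 0], [20, -0.18, 0, 0, 0, 0, 0], [20, -0.18, 0, 0, 0, 0, 0]]])

```text
time_s: 54.75
tool_pos: [0.5529, -0.2571, 0.029]
eef_rot: [-0.001, 0.65, 0.76, 0.0]
force: [-5.8, 4.2, 9.0]
gripper_width: 0.0285
grip_force: 60.7
```

Emit:
step_arm(plan=[[[20, -0.06, 0, 0, 0, 0, 0], [20, -0.12, 0, 0, 0, 0, 0], [20, -0.12, 0, 0, 0, 0, 0], [20, -0.12, 0, 0, 0, 0, 0], [20, -0.12, 0, 0, 0, 0, 0]]])

```text
time_s: 55.25
tool_pos: [0.5529, -0.2573, 0.029]
eef_rot: [-0.003, 0.65, 0.76, 0.001]
force: [-8.2, 11.3, 13.7]
gripper_width: 0.0278
grip_force: 61.3
```

A firm stop after 78 mm of travel (11 N): the face touches the wheels. I release and rise.

Emit:
step_arm(plan=[[[20, -0.04, 0, 0, 0, 0, 0], [40, -0.04, 0, 0, 0, 0, 0], [50, -0.04, 0, 0, 0, 0, 0], [50, -0.04, 0, 0, 0, 0, 0], [50, -0.04, 0, -1, 0, 0, 0], [50, -0.04, 0, -2.5, 0, 0, 0], [30, -0.04, 0, -4, 0, 0, 0], [0, 0, 2, -5, 0, 0, 0], [0, 4, 3, -5, 0, 0, 0], [0, 6, 3, -5, 0, 0, 0], [0, 6, 3, -5, 0, 0, 0], [0, 6, 3, -5, 0, 0, 0]]])

```text
time_s: 56.45
tool_pos: [0.6056, -0.0924, 0.1525]
eef_rot: [-0.001, 0.647, 0.763, 0.002]
force: [0.0, 0.9, -1.3]
gripper_width: -0.0001
grip_force: 0.0
```

```bash
python3 - <<'E'
from clipfit import *
S,T=cams.read_camera('scene'),cams.read_camera('top');np.savez('im7.npz',S=S,T=T)
clipfit(S,T)
A=np.array([.5595,-.2977])
def red(n,im):
    H=cv2.cvtColor(im,cv2.COLOR_RGB2HSV).astype(int);m=(((H[...,0]<6)|(H[...,0]>174))&(H[...,1]>170)&(H[...,2]>80)).astype(np.uint8)
    r,c=proj(n,[*(A+Y[:2]*.095),.09])[0];r,c=int(r),int(c);w=m[r-22:r+22,c-22:c+22]
    ys,xs=np.nonzero(w);print(n,len(ys),"top-most",(ys.min()+r-22 if len(ys) else None),"mean",ys.mean()+r-22,xs.mean()+c-22)
    return ys+r-22,xs+c-22
for n,im in(("top",T),("scene",S)):
    red(n,im); print(" predicted ball",proj(n,[*(A+Y[:2]*.092),.104]).round(1)," hinge",proj(n,[*(A+Y[:2]*.092),.05]).round(1))
    # slide: best shift of block from the before image is checked by correlating the light block top
s=read_state();print(s['tool_pos'],s['gripper_width'],s['time_s'])
# block top (light) located in scene along rail
for n,im in(("top",T),("scene",S)):
    v=np.arange(20,75,1.);P=proj(n,[[*(A+Y[:2]*a*.001),.066] for a in v]).astype(np.float32)
    g=cv2.remap(cv2.cvtColor(im,cv2.COLOR_RGB2GRAY),P[:,1][None],P[:,0][None],cv2.INTER_LINEAR)[0];print(n,list(zip(v[::2].astype(int).tolist(),g[::2].tolist())))
E
```

```text
top orange px 0.0
scene orange px 159.0
grip in stand frame mm -39.35331557098326 6.241543117352458 z 68.70968038848618 (leg 63.20968038848618 ) yaw err 14.983314081581582 cost 93.64037636263546
top 0 top-most None mean nan nan
 predicted ball [[201.9 417.7]]  hinge [[205.4 412.1]]
scene 0 top-most None mean nan nan
 predicted ball [[254.3 242. ]]  hinge [[271.6 244.9]]
[ 0.60514785 -0.09940578  0.15283522] -0.00012336647391497256 56.55
top [(20, 43), (22, 45), (24, 46), (26, 43), (28, 43), (30, 46), (32, 47), (34, 47), (36, 48), (38, 49), (40, 49), (42, 47), (44, 47), (46, 47), (48, 45), (50, 48), (52, 49), (54, 48), (56, 47), (58, 48), (60, 50), (62, 50), (64, 50), (66, 50), (68, 49), (70, 48), (72, 48), (74, 49)]
scene [(20, 103), (22, 57), (24, 35), (26, 15), (28, 11), (30, 50), (32, 117), (34, 168), (36, 170), (38, 170), (40, 170), (42, 171), (44, 174), (46, 153), (48, 112), (50, 76), (52, 81), (54, 79), (56, 75), (58, 79), (60, 74), (62, 72), (64, 72), (66, 72), (68, 69), (70, 71), (72, 76), (74, 76)]<stdin>:8: RuntimeWarning: Mean of empty slice.
  ret = ret.dtype.type(ret / rcount)
```

In the scene view the block now spans 31–48 mm from the axis, so it touches the wheels. Now the lever: I bring the closed fingers to its +x side.

```bash
python3 -c "
from h import *
go([.5893,-.2005,.07],98.85)"
```

```text
t 56.55 units [-3.89 -1.27  3.31] [ 0.   -0.    0.04] w -0.0001 f [-0.5 -1.3  0.2]
```

Emit:
step_arm(plan=[[[0, -1.8, -0.6, 0, 0, 0, 0], [0, -3.89, -1.27, 0, 0, 0, 0], [0, -3.89, -1.27, 0, 0, 0, 0], [0, -3.89, -1.27, 1.2, 0, 0, 0], [0, -3.89, -1.27, 2.4, 0, 0, 0], [0, -3.89, -1.27, 3.3, 0, 0, 0], [0, -3.89, -1.27, 3.3, 0, 0, 0], [0, -3.89, -1.27, 3.3, 0, 0, 0]]])

```text
time_s: 57.35
tool_pos: [0.588, -0.2042, 0.0705]
eef_rot: [0.0, 0.651, 0.759, -0.001]
force: [0.7, 0.6, 0.3]
gripper_width: -0.0001
grip_force: 0.0
```

```bash
python3 - <<'E'
from leg import *
S=cams.read_camera('scene');T=cams.read_camera('top');go([.5893,-.2005,.07],98.85)
A=np.array([.5595,-.2977])
for n,im in(("scene",S),("top",T)):
    H=cv2.cvtColor(im,cv2.COLOR_RGB2HSV).astype(int);m=(((H[...,0]<6)|(H[...,0]>174))&(H[...,1]>150)&(H[...,2]>50))
    r,c=proj(n,[*(A+Y[:2]*.092),.09])[0];r,c=int(r),int(c);ys,xs=np.nonzero(m[r-25:r+25,c-25:c+25])
    print(n,len(ys),*( (ys.min()+r-25,ys.max()+r-25,xs.min()+c-25,xs.max()+c-25) if len(ys) else ()),"pred ball",proj(n,[*(A+Y[:2]*.092),.104]).round(1))
    print([(np.round(a['position']).tolist(),round(a['conf'],2)) for a in cams.recognise('lever_tip',n)[:2]])
E
```

```text
t 57.45 units [0.13 0.03 0.07] [ 0.02  0.01 -0.01] w 0.0003 f [-0.5 -0.7  0.3]
scene 68 251 272 236 245 pred ball [[254.3 242. ]]
[([267.0, 241.0], 0.48), ([289.0, 239.0], 0.2)]
top 36 202 207 413 422 pred ball [[201.9 417.7]]
[([209.0, 416.0], 0.38)]
```

Emit:
step_arm(plan=[[[0, 0.1, -0.5, 0, 0, 0, 0], [0, 0.1, -0.96, 0.05, 0, 0, 0], [0, 0.1, -1.2, 0.05, 0, 0, 0], [0, 0.1, -1.46, 0.1, 0, 0, 0], [0, 0.1, -1.7, 0.1, 0, 0, 0], [0, 0.1, -1.92, 0.1, 0, 0, 0], [0, 0.1, -2.14, 0.22, 0, 0, 0], [0, 0.1, -2.36, 0.34, 0, 0, 0], [0, 0.1, -2.52, 0.5, 0, 0, 0], [0, 0.1, -2.68, 0.7, 0, 0, 0], [0, 0.1, -2.68, 0.7, 0, 0, 0]]])

```text
time_s: 58.65
tool_pos: [0.5206, -0.2104, 0.0519]
eef_rot: [-0.001, 0.65, 0.76, -0.0]
force: [0.4, -0.1, 0.7]
gripper_width: -0.0
grip_force: 0.3
```

Emit:
step_arm(plan=[[[0, 0, -0.12, 0.2, 0, 0, 0], [0, 0, -0.24, 0.4, 0, 0, 0], [0, 0, -0.3, 0.6, 0, 0, 0], [0, 0, -0.36, 0.72, 0, 0, 0], [0, 0, -0.36, 0.72, 0, 0, 0]]])

```text
time_s: 59.15
tool_pos: [0.5124, -0.2115, 0.0341]
eef_rot: [-0.0, 0.65, 0.76, -0.0]
force: [0.3, -0.1, 0.4]
gripper_width: -0.0001
grip_force: 0.1
```

Emit:
step_arm(plan=[[[0, 0, 0, 0.08, 0, 0, 0], [0, 0, 0, 0.14, 0, 0, 0], [0, 0, 0, 0.2, 0, 0, 0], [0, 0, 0, 0.2, 0, 0, 0]]])

```text
time_s: 59.55
tool_pos: [0.5127, -0.2116, 0.0295]
eef_rot: [-0.0, 0.65, 0.76, -0.0]
force: [-0.3, -0.4, 1.2]
gripper_width: -0.0004
grip_force: 0.6
```

```bash
cat > lev.py <<'E'
from leg import *
def lever():
    A=np.array([.5595,-.2977])
    for n in("scene","top"):
        im=cams.read_camera(n)
        H=cv2.cvtColor(im,cv2.COLOR_RGB2HSV).astype(int);m=(((H[...,0]<6)|(H[...,0]>174))&(H[...,1]>150)&(H[...,2]>50))
        r,c=proj(n,[*(A+Y[:2]*.092-X[:2]*.03),.06])[0];r,c=int(r),int(c);ys,xs=np.nonzero(m[r-30:r+30,c-30:c+30])
        print(n,len(ys),*( (ys.min()+r-30,ys.max()+r-30,xs.min()+c-30,xs.max()+c-30) if len(ys) else ()),
         {t:proj(n,[*(A+Y[:2]*.092-X[:2]*.06*np.sin(np.radians(t))),.044+.06*np.cos(np.radians(t))]).round(0).tolist()[0] for t in(0,60,75,90)},[(np.round(a['position']).tolist(),round(a['conf'],2)) for a in cams.recognise('lever_tip',n)[:2]])
lever();print(read_state()['force'],read_state()['tool_pos'])
E
python3 lev.py
```

```text
scene 72 260 273 219 241 {0: [254.0, 242.0], 60: [255.0, 223.0], 75: [259.0, 222.0], 90: [263.0, 222.0]} [([271.0, 237.0], 0.62)]
top 15 209 230 412 417 {0: [202.0, 418.0], 60: [224.0, 418.0], 75: [227.0, 417.0], 90: [229.0, 416.0]} [([230.0, 416.0], 0.37)]
[ 0.29355344 -0.73543524 -0.09623759] [ 0.51304172 -0.21148969  0.02967786]
```

Emit:
step_arm(plan=[[[0, 0, 0, 0.08, 0, 0, 0], [0, 0, 0, 0.16, 0, 0, 0], [0, 0, 0, 0.2, 0, 0, 0], [0, 0, 0, 0.2, 0, 0, 0]]])

```text
time_s: 60.15
tool_pos: [0.513, -0.2116, 0.0262]
eef_rot: [0.0, 0.65, 0.76, 0.0]
force: [-6.3, 2.8, 19.9]
gripper_width: 0.0002
grip_force: 9.9
```

Hard stop at 20 N: the lever is fully down. I retreat and check everything.

Emit:
step_arm(plan=[[[0, 0, 0, -1, 0, 0, 0], [0, 0, 0, -3, 0, 0, 0], [0, 0, 0, -5, 0, 0, 0], [0, 2, -2, -6, 0, 0, 0], [0, 4, -4, -6, 0, 0, 0], [0, 6, -6, -6, 0, 0, 0], [0, 8, -7, -6, 0, 0, 0], [0, 8, -7, -6, 0, 0, 0], [0, 8, -7, -6, 0, 0, 0]]])

```text
time_s: 61.05
tool_pos: [0.3058, -0.039, 0.1743]
eef_rot: [-0.0, 0.649, 0.76, 0.0]
force: [0.3, -0.4, 0.2]
gripper_width: 0.0
grip_force: 0.0
```

```bash
python3 - <<'E'
import lev
from clipfit import *
S,T=cams.read_camera('scene'),cams.read_camera('top');np.savez('im8.npz',S=S,T=T);d6=np.load('im6.npz')
clipfit(S,T)
A=np.array([.5595,-.2977])
for n,im in(("top",T),("scene",S)):
    v=np.arange(24,60,2.);P=proj(n,[[*(A+Y[:2]*a*.001),.066] for a in v]).astype(np.float32)
    g=cv2.remap(cv2.cvtColor(im,cv2.COLOR_RGB2GRAY),P[:,1][None],P[:,0][None],cv2.INTER_LINEAR)[0];print(n,list(zip(v.astype(int).tolist(),g.tolist())))
# has clip/washer region changed since the clip was released (scene view)?
r,c=[int(x) for x in proj("scene",[*A,.075])[0]]
for nm,sl in(("clip",(slice(r-16,r+2),slice(c-22,c-2))),("washer",(slice(r,r+12),slice(c-12,c+12)))):
    print(nm,np.abs(S[sl].astype(int)-d6['S'][sl]).mean())
# leg past the arbor, far side: brightness/saturation along leg axis in scene and top
for n,im in(("top",T),("scene",S)):
    H=cv2.cvtColor(im,cv2.COLOR_RGB2HSV);u=np.arange(-24,36,3.);P=proj(n,[[*(A+X[:2]*a*.001),.075] for a in u]).astype(np.float32)
    print(n,"sat along leg",list(zip(u.astype(int).tolist(),cv2.remap(H[...,1],P[:,1][None],P[:,0][None],cv2.INTER_LINEAR)[0].tolist())))
E
```

```text
scene 98 261 273 219 241 {0: [254.0, 242.0], 60: [255.0, 223.0], 75: [259.0, 222.0], 90: [263.0, 222.0]} [([266.0, 233.0], 0.44), ([287.0, 246.0], 0.4)]
top 76 209 230 411 418 {0: [202.0, 418.0], 60: [224.0, 418.0], 75: [227.0, 417.0], 90: [229.0, 416.0]} [([129.0, 379.0], 0.65), ([221.0, 415.0], 0.52)]
[ 1.53908939 -0.08046958 -0.25753446] [ 0.30980367 -0.04099452  0.17509344]
top orange px 105.0
scene orange px 151.0
grip in stand frame mm -36.94947576724534 3.7283815314832562 z 74.11134798058593 (leg 68.61134798058593 ) yaw err 4.269563628329334 cost 16.634955012717732
top [(24, 44), (26, 32), (28, 33), (30, 50), (32, 85), (34, 112), (36, 123), (38, 125), (40, 125), (42, 125), (44, 126), (46, 120), (48, 103), (50, 80), (52, 72), (54, 71), (56, 73), (58, 77)]
scene [(24, 32), (26, 13), (28, 9), (30, 48), (32, 110), (34, 157), (36, 161), (38, 161), (40, 160), (42, 162), (44, 164), (46, 152), (48, 127), (50, 107), (52, 110), (54, 111), (56, 106), (58, 102)]
clip 9.625
washer 2.6747685185185186
top sat along leg [(-24, 134), (-21, 56), (-18, 48), (-15, 42), (-12, 44), (-9, 17), (-6, 26), (-3, 20), (0, 20), (3, 19), (6, 18), (9, 23), (12, 47), (15, 57), (18, 29), (21, 9), (24, 15), (27, 53), (30, 112), (33, 131)]
scene sat along leg [(-24, 230), (-21, 154), (-18, 50), (-15, 33), (-12, 40), (-9, 14), (-6, 12), (-3, 12), (0, 11), (3, 14), (6, 12), (9, 13), (12, 26), (15, 123), (18, 159), (21, 173), (24, 165), (27, 147), (30, 200), (33, 199)]
```

Both views agree:
- **Rest:** its block is centred about 40 mm from the axis, touching the wheels.
- **Clip:** in the top view the leg shows out to 27 mm beyond the arbor and the grip begins at -22 mm, so it is home.
- **Lever:** the ball is at the flat position.

I hand the job in.

```bash
python3 -c "
from h import *
print(env.job_done())"
```

```text
the job is handed in; nothing more can be done
None
```

The job is handed in, with no verdict shown: all four wheels and the washer are on the arbor, the clip is through the top hole, the rest touches the wheels and the lever is fully down, by final force and camera checks.

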